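# Stow the hand sanding block in its sprung tray cell and set the hold-down bar

## Task

Put the yellow-gripped hand sanding block away: lay it flat on the floor of the empty tray cell, one end against the orange spring-loaded stop, pushed back so that the other end comes down inside the end wall, and let the spring press it against that wall. Then swing the steel hold-down bar square across both blocks, over the red marks, and let go. Leave the tan block, the masking tape and the black rubber block where they are.

Things in the scene. Friction and masses are not known exactly. Their poses are not given: they have to be found in the camera images.
- block: Loose hand sanding block: grey base plate 118 x 70 mm, 16 mm thick, with a yellow moulded grip on top (86 long, 40 wide, rounded, from 16 to 38 mm above the underside). Origin at the centre of its underside; x along the 118 mm length, y across, z up out of the grip. Both ends alike; 0.1-0.2 kg. Starts flat on the bench, to the right of the tray; take it by the yellow grip, across the 40 mm.
- tray: The fixed grey tray, 182 x 198 mm. Origin on the bench below the hand block's home place; x points from the spring stop to the opposite end wall, mostly away from the robot; y to the tan block's cell (y 54 to 109 mm); z up. Cell floors 8 mm above the bench. The empty cell is 76 mm wide (y -38 to 38), its side walls 14 mm high. Red marks at x = 0 on the walls show the bar's place.
- cell (a point): The point on the cell floor, 8 mm above the bench, where the centre of the underside of the hand block (block origin) lies when home; axes as the tray's.
- follower (a joint): Travel of the orange spring stop in m: 0 = relaxed, its face at x = -51 mm in the tray; grows as it is pushed towards tray -x, to 0.018 at most. It pushes back with 1.8 N at 0, 4.2 N at 0.008 (block home), 7.2 N at 0.018. Its face is 72 mm wide.
- bar (a joint): Angle of the hold-down bar in rad about its upright pivot: 0 = square across both blocks over the red marks; 1.57 = parked, pointing along tray -x. Range -0.45 to 1.8, so there is no stop at 0. The hinge is stiff (about 0.2 N m) and stays where it is left.
- bar_hinge (a point): On the bar's pivot axis, at tray (0, 128) mm, at the height of the bar's underside (54 mm above the bench, 46 mm above the cell floors). The bar is 20 mm wide, 8 mm thick, reaches 165 mm from the pivot and passes above both blocks when they lie flat.
- bar_knob (a point): Centre of the black round knob standing upright on the bar's free end, 153 mm from the pivot: 20 mm diameter, 40 mm tall, from 62 to 102 mm above the bench, this point at 82 mm. It can be pinched from above; it is fixed to the bar.
- tan_block: Bystander: tan sanding block, 89 x 51 x 41 mm, already lying in the neighbouring cell. Origin at the centre of its underside.
- tape: Bystander: roll of masking tape, 98 mm across, 24 mm high, lying flat on the bench. Origin at the centre of its underside.
- rubber_block: Bystander: black rubber block, 74 x 140 x 26 mm, lying flat on the bench to the left of the tray. Origin at the centre of its underside.
- end_wall (a point): Middle of the top inner edge of the empty cell's end wall: tray x = 59 mm, y = 0, 14 mm above the cell floor. The block rests against this wall when home.
- lip_edge (a point): Middle of the lower edge of the fixed lip that bridges the cell above the spring stop: tray x = -55 mm, 24 mm above the cell floor; the lip runs on to x = -77 mm and is 4 mm thick. The block's end goes in low and tilted (10 to 15 degrees) below it and pushes the stop back; then the other end clears the end wall and can be lowered.
Mind the look-alikes: they are no part of the job. What is shaped like the block but blue or green is not meant.

How it is judged:
By the outcome, as a careful person would: the job done as asked, in the order asked, and still so for the second after the job is handed in, with the robot touching nothing.
It also fails if it takes over 48 s, if anything falls off the work surface, if the arm or the gripper's body presses on something with over 40 N, if the wrist force passes 120 N, or if a joint passes its speed limit or range.

## Robot

A 7-joint arm with a two-finger parallel gripper is mounted at the origin on the work surface; the furniture and walls round the work are solid. World frame = base frame: x ahead of the robot, y to its left, z up, the work surface at z = 0. Lengths are in m, angles in rad, forces in N, time in s.
With the tool pointing down it reaches from about 0.4 to 0.75 m from the base axis. Payload 19.5 kg.
Tool frame: the origin (TCP) lies between the finger pads; the fingertips stand 8 mm ahead of it and the grasp point (between the pads) lies 11 mm behind it; z points along the fingers, y is the direction in which the jaws open and shut (so a half turn about z gives the same grasp; the last joint's range is limited). The gripper opens to 85 mm and grips with 20 to 120 N. Pads are 22 mm wide; open, the fingers measure 114 mm over their backs; the gripper's body (76 mm by 85 mm) begins 54 mm behind the grasp point. The pads swing forward as they close: fully open they stand 13 mm farther back than shut.
Start: joints at [1.167, 0.707, -0.028, 1.485, 0.022, 0.951, -0.075], TCP at [0.204, -0.538, 0.239] pointing down, gripper open.
Joint ranges: [-2.71, 2.71], [-0.32, 2.16], [-1.57, 1.52], [0, 2.45], [-1.46, 4.6], [0, 2.02], [-2.83, 2.83]. Speed limits (rad/s): [1.89, 1.89, 2.57, 2.57, 3.01, 3.01, 3.01].

## Interface

Orientations are given as a unit quaternion [x, y, z, w].
In Python, from plant import state, grab_frame, finish_job gives the robot as it stands. The module is installed in compiled form; this text tells all that it offers.
- The arm moves only by the tool arm_command, never from a script. Its argument "targets" is a list of rows, each an object with "jaw": the opening in per cent of the stroke, from 0 (shut) to 100 (fully open); "dp": the shift along the tool's x, y, z in cm, a list of three; "rotation": the turn, a rotation vector about the tool's x, y, z in degrees, a list of three. In form: [{"jaw": jaw, "dp": [x, y, z], "rotation": [wx, wy, wz]}, ...]. A call has 1 to 20 rows; each row shifts and turns the pose as measured when the row begins, along the tool's axes as they then stand; what a row does not reach is not made up. A row lasts 1/8 s, in which the tool goes at most 62.5 mm and 10.7 degrees, less where a joint would pass 70% of its speed; a pose out of reach is approached as far as the arm can. A call is refused whole if a number of a shift passes 6.25 or a number of a turn 10.7, either way. A call with a gripper value outside its range is refused whole. The fingers move at their own pace and stop on an object; the grip force is fixed at half the most. Time passes only in rows, so rows that do not move let the fingers close. It gives the time, the measured TCP pose, the force and the opening at its end, in the units of the state.
- state(): the state, without advancing time (a new reading comes with each control period).
- grab_frame(name): name is "scene" or "top" or "wrist"; returns a dict with "img" (384x512x3 uint8, red, green, blue), "z_map" (384x512 float32, m along the optical axis (not along the pixel's ray), 0 where there is no reading), "vertical_fov" (degrees; the focal length in pixels is half the picture's height over the tangent of half this angle, whatever the lens; pixels are square), "cx", "cy" (the principal point, pixels), "eye" and "attitude" of the camera in the world. Camera axes: x right, y down, z forward; pixel columns grow to the right and rows downward; lengths in m; the calibration is good to about 2 mm. A picture is of the moment at which its call begins.
- finish_job(): hands the job in, once; it reports no verdict.
The state is a dict: "time": time; "joint_pos": joint angles; "joint_velocities": joint speeds; "tau": joint torques, N m; "tcp_pos": TCP position; "ee_rot": TCP orientation; "wrist_force": force on the tool from outside, world axes, zero at the start; "moment": the same for the moment, N m; "grip_width": finger opening in m.
Only numpy, scipy, OpenCV 4.12 (cv2) and the standard library are available. Lean on these libraries where they do the work, as an engineer would, in place of code of your own. Each camera call takes 0.05 s, during which the arm holds its last target.

## Working session

There is one attempt and no reset: what is moved stays moved. The work goes in short steps, Python scripts to look and compute and a tool call to move; the robot and the scene stay as the last step left them, time stands still between calls to the robot, and variables do not carry over. Pictures are saved under pics/ and viewed, and the job is handed in when it is done.

Besides the shell and the picture viewer there is one more tool, called after "Emit:" as name([rows], argument=value, ...), one row to a line, values as JSON. arm_command: Moves the arm, as the interface text tells. Its arguments: {"type":"object","properties":{"targets":{"type":"array"}},"required":["targets"]}

```bash
mkdir -p pics; cat > h.py <<'E'
import numpy as np, cv2
from plant import state, grab_frame, finish_job
from scipy.spatial.transform import Rotation as R
def snap(n,fn=None):
    f=grab_frame(n)
    if fn: cv2.imwrite('pics/'+fn,f['img'][:,:,::-1])
    np.save('pics/last_'+n+'.npy',f,allow_pickle=True)
    return f
def load(n): return np.load('pics/last_'+n+'.npy',allow_pickle=True).item()
def rot(a):
    a=np.array(a)
    return a if a.shape==(3,3) else R.from_quat(a).as_matrix()
def pts(f):
    h,w=f['z_map'].shape; fl=h/2/np.tan(np.radians(f['vertical_fov'])/2)
    u,v=np.meshgrid(np.arange(w),np.arange(h)); z=f['z_map']
    c=np.stack([(u-f['cx'])/fl*z,(v-f['cy'])/fl*z,z],-1)
    return c@rot(f['attitude']).T+np.array(f['eye'])
E
python3 - <<'E'
from h import *
s=state();print(s)
for n in ['scene','top','wrist']:
    f=snap(n,n+'0.png');print(n,f['eye'],f['attitude'],f['vertical_fov'],f['cx'],f['cy'])
E
```

```text
{'time': 0.0, 'joint_pos': array([ 1.16728446,  0.70712426, -0.02762899,  1.48498079,  0.02198246,
        0.95087289, -0.0755094 ]), 'joint_velocities': array([ 1.01953780e-04, -1.12658144e-03, -6.40961749e-05,  1.08061314e-03,
        1.17636130e-03,  1.37674423e-03,  1.52617654e-03]), 'tau': array([-2.01290409e-04, -8.83209300e+01,  1.23449709e+00, -2.36166590e+01,
        1.68897602e-02,  6.60653706e-03,  3.56436101e-05]), 'tcp_pos': array([ 0.20345609, -0.53754237,  0.23881941]), 'ee_rot': array([ 9.83681918e-01,  1.79915510e-01, -1.03214771e-04, -5.31976231e-04]), 'wrist_force': array([-0.21765218, -0.26168656, -0.39664169]), 'moment': array([ 0.01401807, -0.00770748, -0.03748661]), 'grip_width': 0.08522550775509849}
scene [-0.01756693  1.10731151  1.08193228] [-0.21639504  0.87388624 -0.4232182   0.10189403] 44.95070232284449 257.5900916730188 180.45632170453143
top [ 0.26481323 -0.0327156   1.76737243] [-0.69492794  0.71431193 -0.05983356  0.05704011] 42.792561687066815 252.9069952357938 185.23109000787755
wrist [ 0.28028693 -0.50884349  0.37295519] [ 0.81225734 -0.56042531 -0.09254975  0.13265007] 68.7353837194146 252.3741549587872 188.53590857061127
```

View pics/scene0.png

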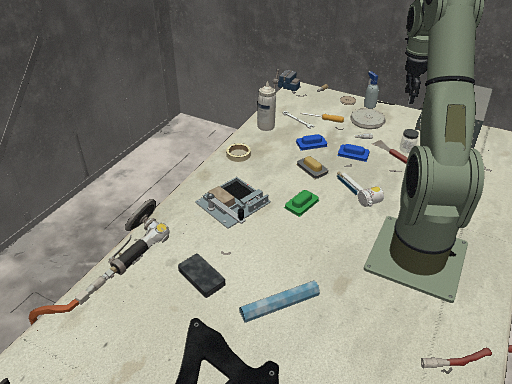

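View pics/top0.png

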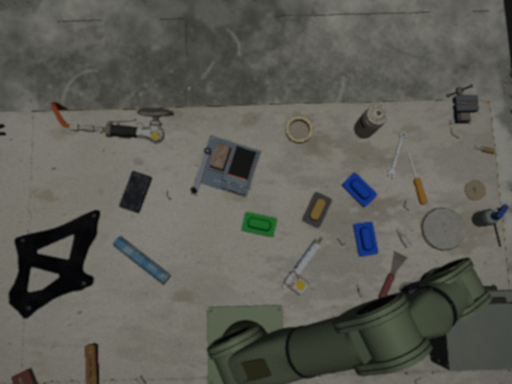

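View pics/wrist0.png

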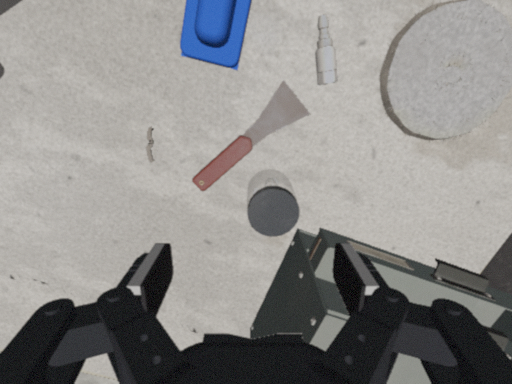

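In the top picture, the block-shaped candidates are yellow grip on grey at (317,209), blue at (359,190) and (366,238), and green at (259,224). The one at (317,209) is meant, because only it has a yellow grip. I'll confirm it in an enlarged crop and measure.

```bash
python3 - <<'E'
from h import *
f=load('top')
c=f['img'][125:250,180:345,::-1]; cv2.imwrite('pics/topcrop.png',cv2.resize(c,None,fx=4.6,fy=4.6,interpolation=cv2.INTER_CUBIC))
g=load('scene')
c=g['img'][125:230,180:340,::-1]; cv2.imwrite('pics/scenecrop.png',cv2.resize(c,None,fx=4.6,fy=4.6,interpolation=cv2.INTER_CUBIC))
P=pts(f)
for v,u in [(209,317),(230,317),(224,259),(166,212),(185,230),(160,242),(190,194),(150,207)]: print((u,v),P[v,u].round(4))
E
```

```text
(317, 209) [ 0.462  -0.2689  0.0362]
(317, 230) [ 0.3909 -0.2717 -0.0118]
(259, 224) [ 0.4142 -0.0613  0.037 ]
(212, 166) [0.6261 0.1011 0.0455]
(230, 185) [0.5615 0.0395 0.0091]
(242, 160) [ 0.6557 -0.0062 -0.0021]
(194, 190) [0.5323 0.1602 0.0985]
(207, 150) [0.6786 0.1159 0.0738]
```

View pics/topcrop.png

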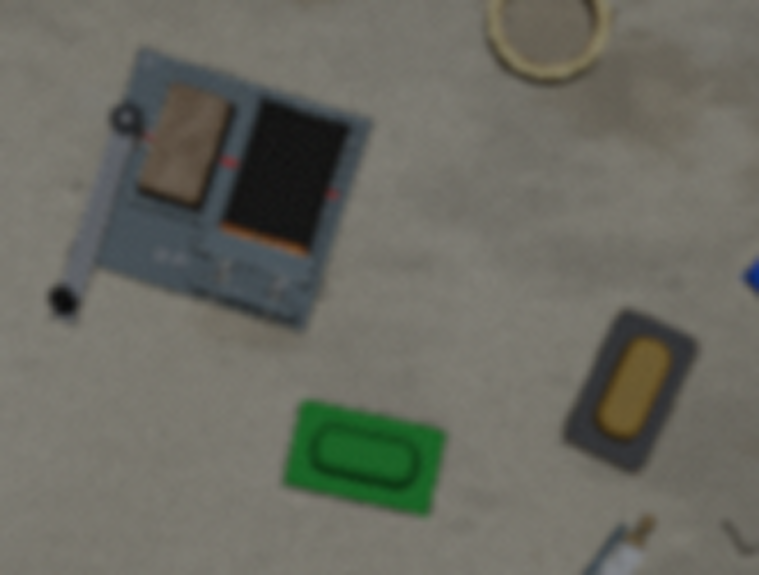

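View pics/scenecrop.png

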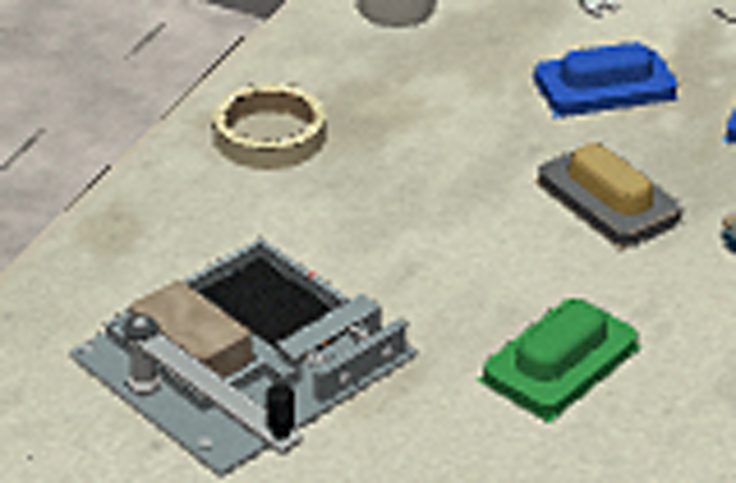

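The crop confirms it: a yellow grip on a grey base, with the tray at upper left, its two red marks at about (230,160) and (253,167), and the bar parked. Next I'll get coarse poses.

```bash
cat >> h.py <<'E'
def ray(f,u,v,z):
    h=f['img'].shape[0]; fl=h/2/np.tan(np.radians(f['vertical_fov'])/2)
    d=rot(f['attitude'])@np.array([(u-f['cx'])/fl,(v-f['cy'])/fl,1.0]); e=np.array(f['eye'])
    return e+d*(z-e[2])/d[2]
def proj(f,p):
    h=f['img'].shape[0]; fl=h/2/np.tan(np.radians(f['vertical_fov'])/2)
    c=(np.atleast_2d(p)-np.array(f['eye']))@rot(f['attitude'])
    return np.stack([c[:,0]/c[:,2]*fl+f['cx'],c[:,1]/c[:,2]*fl+f['cy']],-1)
def cam(n,uv):
    f=load(n)
def mask_rect(f,m,z):
    v,u=np.nonzero(m); P=np.array([ray(f,a,b,z)[:2] for a,b in zip(u,v)])
    (cx,cy),(w,h),a=cv2.minAreaRect((P*1000).astype(np.float32)); c=P.mean(0)
    w_,V=np.linalg.eigh(np.cov(P.T)); ax=V[:,1]; ax=ax*np.sign(ax[0])
    return c,(cx/1000,cy/1000),(w,h),np.degrees(np.arctan2(ax[1],ax[0])),len(u)
E
python3 - <<'E'
from h import *
f=load('top'); hsv=cv2.cvtColor(f['img'],cv2.COLOR_RGB2HSV)
m=np.zeros(hsv.shape[:2],bool); m[190:232,300:335]=True
print(hsv[209,317],hsv[199,309])
y=m&(hsv[...,1]>110)&(hsv[...,0]>10)&(hsv[...,0]<35)
print('yellow',mask_rect(f,y,.036))
base=m&(hsv[...,2]<100)&~y
for a,b in [(230.2,160),(252.8,167)]: print(ray(f,a,b,.022))
for a,b in [(124,120),(65,299)]: print(ray(f,180+a/4.6,125+b/4.6,.1))
E
```

```text
[ 21 135 106] [ 25  24 115]
yellow (array([ 0.4624814 , -0.26977483]), (0.4624476318359375, -0.27008261108398435), (36.26450729370117, 82.18528747558594), np.float64(-27.83943535580804), 222)
[0.65156727 0.03640724 0.022     ]
[ 0.62331946 -0.04515862  0.022     ]
[0.66830013 0.11376199 0.1       ]
[0.53204381 0.15958255 0.1       ]
```

```bash
cat >> h.py <<'E'
def down(yaw,tilt=0):
    # tool x along world yaw (deg), z down; tilt>0: tool x end raised (about horizontal y)
    x=np.array([np.cos(np.radians(yaw)),np.sin(np.radians(yaw)),0]); z=np.array([0,0,-1.]); y=np.cross(z,x)
    M=np.stack([x,y,z],1)
    return M@R.from_euler('y',tilt,degrees=True).as_matrix()   # rotate about tool y: x -> x cos - z sin  (z down => up)
def plan(pt,Mt,jaw,n=None,step=5.0,rstep=8.0,start=None):
    s=state(); p=np.array(s['tcp_pos']) if start is None else start[0]; M=R.from_quat(s['ee_rot']).as_matrix() if start is None else start[1]
    rv=R.from_matrix(M.T@Mt).as_rotvec(degrees=True); d=np.linalg.norm(pt-p)*100
    n=n or max(1,int(np.ceil(max(d/step,np.linalg.norm(rv)/rstep))))
    print('dist cm',d.round(2),'rot',rv.round(1),'n',n)
    for k in range(n):
        dw=(pt-p)/(n-k); r=R.from_matrix(M.T@Mt).as_rotvec(degrees=True)/(n-k)
        dp=(M.T@dw*100).round(2); r=r.round(1)
        print('{"jaw":%g,"dp":%s,"rotation":%s},'%(jaw,(dp+0).tolist(),(r+0).tolist()))
        p=p+M@dp/100; M=M@R.from_rotvec(r,degrees=True).as_matrix()
    return p,M
def st():
    s=state(); M=R.from_quat(s['ee_rot']).as_matrix()
    print('t',s['time'],'tcp',s['tcp_pos'].round(4),'yaw',np.degrees(np.arctan2(M[1,0],M[0,0])).round(2),'xz',M[2,0].round(4),'yz',M[2,1].round(4),'F',s['wrist_force'].round(1),'w',round(s['grip_width'],4))
E
python3 - <<'E'
from h import *
plan(np.array([.435,-.255,.21]),down(-27.8),100,n=9)
E
```

```text
dist cm 36.65 rot [-0.   0.  48.5] n 9
{"jaw":100,"dp":[3.52, -2.03, 0.32],"rotation":[0.0, 0.0, 5.4]},
{"jaw":100,"dp":[3.31, -2.35, 0.32],"rotation":[0.0, 0.0, 5.4]},
{"jaw":100,"dp":[3.08, -2.65, 0.32],"rotation":[0.0, 0.0, 5.4]},
{"jaw":100,"dp":[2.81, -2.92, 0.32],"rotation":[0.0, 0.0, 5.4]},
{"jaw":100,"dp":[2.52, -3.18, 0.33],"rotation":[0.0, 0.0, 5.4]},
{"jaw":100,"dp":[2.22, -3.4, 0.32],"rotation":[0.0, 0.0, 5.4]},
{"jaw":100,"dp":[1.88, -3.59, 0.33],"rotation":[0.0, 0.0, 5.4]},
{"jaw":100,"dp":[1.54, -3.76, 0.32],"rotation":[0.0, 0.0, 5.4]},
{"jaw":100,"dp":[1.18, -3.88, 0.33],"rotation":[0.0, 0.0, 5.3]},
```

Emit:
arm_command([
  {"jaw":100,"dp":[3.5,-2.0,0.3],"rotation":[0,0,5.4]},
  {"jaw":100,"dp":[3.3,-2.4,0.3],"rotation":[0,0,5.4]},
  {"jaw":100,"dp":[3.1,-2.7,0.3],"rotation":[0,0,5.4]},
  {"jaw":100,"dp":[2.8,-2.9,0.3],"rotation":[0,0,5.4]},
  {"jaw":100,"dp":[2.5,-3.2,0.3],"rotation":[0,0,5.4]},
  {"jaw":100,"dp":[2.2,-3.4,0.3],"rotation":[0,0,5.4]},
  {"jaw":100,"dp":[1.9,-3.6,0.3],"rotation":[0,0,5.4]},
  {"jaw":100,"dp":[1.5,-3.8,0.3],"rotation":[0,0,5.4]},
  {"jaw":100,"dp":[1.2,-3.9,0.3],"rotation":[0,0,5.3]},
])

```text
time: 1.27
tcp_pos: [0.4429, -0.2495, 0.2099]
ee_rot: [0.967, -0.256, -0.001, -0.0]
wrist_force: [0.4, 0.0, 0.4]
grip_width: 0.0852
```

```bash
python3 - <<'E'
from h import *
st(); f=snap('wrist','w1.png'); st()
E
```

```text
t 1.275 tcp [ 0.4429 -0.2495  0.2099] yaw -29.63 xz -0.0022 yz -0.0004 F [0.4 0.  0.4] w 0.0852
t 1.325 tcp [ 0.4464 -0.2446  0.2092] yaw -29.58 xz -0.0028 yz -0.0035 F [ 6.   8.6 -1.6] w 0.0854
```

View pics/w1.png

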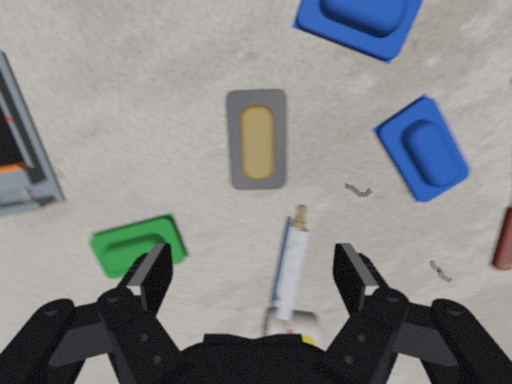

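The block is at about (257,139), but the arm was still settling. I'll take it again and measure.

```bash
cat >> h.py <<'E'
def block(f):
    hsv=cv2.cvtColor(f['img'],cv2.COLOR_RGB2HSV)
    y=(hsv[...,1]>80)&(hsv[...,0]>12)&(hsv[...,0]<32)&(hsv[...,2]>90)
    n,l,s,c=cv2.connectedComponentsWithStats(y.astype(np.uint8)); k=1+s[1:,4].argmax()
    g=cv2.morphologyEx(((hsv[...,1]<60)&(hsv[...,2]<125)).astype(np.uint8),cv2.MORPH_OPEN,np.ones((3,3)))
    return l==k
E
python3 - <<'E'
from h import *
snap('wrist');f=snap('wrist','w2.png'); st()
y=block(f); print('yellow',mask_rect(f,y,.037))
v,u=np.nonzero(y); P=pts(f)[y]; print('z',np.median(P[:,2]),u.min(),u.max(),v.min(),v.max())
hsv=cv2.cvtColor(f['img'],cv2.COLOR_RGB2HSV)
u0,v0=int(u.mean()),int(v.mean())
w=np.zeros(y.shape,bool); w[v0-65:v0+65,u0-45:u0+45]=1
b=w&(hsv[...,2]<130)
n,l,s,c=cv2.connectedComponentsWithStats((b|y).astype(np.uint8)); b=l==l[v0,u0]
print('base',mask_rect(f,b,.014), np.median(pts(f)[b&~y][:,2]))
o=f['img'].copy(); o[b]=[255,0,0]; o[y]=[0,255,0]; cv2.imwrite('pics/m2.png',o[:,:,::-1])
E
```

```text
t 1.425 tcp [ 0.4431 -0.249   0.2097] yaw -29.26 xz -0.0028 yz -0.0007 F [-1.  -0.8 -0.3] w 0.0851
yellow (array([ 0.46696507, -0.27189564]), (0.4655812377929687, -0.2710278625488281), (35.65308380126953, 81.24810791015625), np.float64(-26.178944890586422), 2179)
z 0.03632418110961394 246 279 105 179
base (array([ 0.46608017, -0.27204046]), (0.4628980712890625, -0.270401123046875), (69.1040267944336, 116.8021240234375), np.float64(-26.70558248511648), 5686) 0.01547190727476927
```

View pics/m2.png

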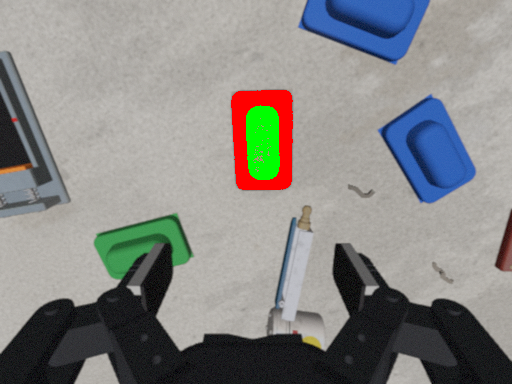

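```bash
python3 - <<'E'
from h import *
q=plan(np.array([.4652,-.2712,.10]),down(-26.5),100,n=4)
q=plan(np.array([.4652,-.2712,.028]),down(-26.5),100,n=3,start=q)
E
```

```text
dist cm 11.41 rot [-0.   0.2 -2.8] n 4
{"jaw":100,"dp":[0.76, 0.22, 2.74],"rotation":[0.0, 0.0, -0.7]},
{"jaw":100,"dp":[0.76, 0.22, 2.74],"rotation":[0.0, 0.1, -0.7]},
{"jaw":100,"dp":[0.75, 0.24, 2.74],"rotation":[0.0, 0.0, -0.7]},
{"jaw":100,"dp":[0.75, 0.24, 2.74],"rotation":[0.0, 0.1, -0.7]},
dist cm 7.2 rot [-0. -0.  0.] n 3
{"jaw":100,"dp":[0.0, 0.0, 2.4],"rotation":[0.0, 0.0, 0.0]},
{"jaw":100,"dp":[0.0, 0.0, 2.4],"rotation":[0.0, 0.0, 0.0]},
{"jaw":100,"dp":[0.0, 0.01, 2.4],"rotation":[0.0, 0.0, 0.0]},
```

Emit:
arm_command([
  {"jaw":100,"dp":[0.8,0.2,2.7],"rotation":[0,0,-0.7]},
  {"jaw":100,"dp":[0.8,0.2,2.7],"rotation":[0,0,-0.7]},
  {"jaw":100,"dp":[0.8,0.2,2.7],"rotation":[0,0.1,-0.7]},
  {"jaw":100,"dp":[0.7,0.2,2.7],"rotation":[0,0.1,-0.7]},
  {"jaw":100,"dp":[0,0,0],"rotation":[0,0,0]},
  {"jaw":70,"dp":[0,0,0],"rotation":[0,0,0]},
])

```text
time: 2.17
tcp_pos: [0.464, -0.276, 0.1002]
ee_rot: [0.973, -0.229, 0.001, 0.001]
wrist_force: [0.1, -0.2, 0.1]
grip_width: 0.0697
```

```bash
python3 - <<'E'
from h import *
st();q=plan(np.array([.4652,-.2712,.029]),down(-26.5),100,n=4); f=snap('wrist','w3.png');y=block(f); print('yellow',mask_rect(f,y,.037))
E
```

```text
t 2.175 tcp [ 0.464  -0.276   0.1002] yaw -26.45 xz 0.0022 yz 0.0009 F [ 0.1 -0.2  0.1] w 0.0697
dist cm 7.14 rot [ 0.1 -0.1  0. ] n 4
{"jaw":100,"dp":[-0.03, -0.12, 1.78],"rotation":[0.0, 0.0, 0.0]},
{"jaw":100,"dp":[-0.03, -0.12, 1.78],"rotation":[0.0, 0.0, 0.0]},
{"jaw":100,"dp":[-0.03, -0.13, 1.78],"rotation":[0.0, -0.1, 0.0]},
{"jaw":100,"dp":[-0.03, -0.12, 1.78],"rotation":[0.1, 0.0, 0.0]},
yellow (array([ 0.46954767, -0.27356387]), (0.46748855590820315, -0.2726209716796875), (35.12469482421875, 83.07170104980469), np.float64(-27.431992284104428), 4447)
```

View pics/w3.png

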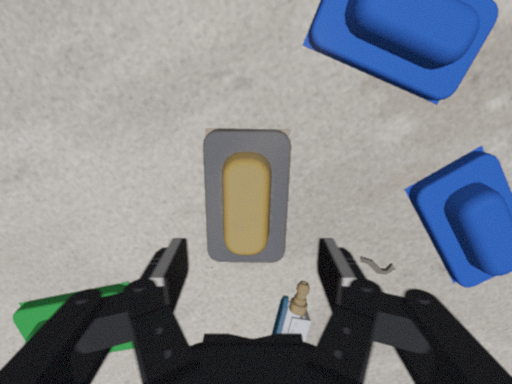

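Emit:
arm_command([
  {"jaw":75,"dp":[0.0,-0.1,1.8],"rotation":[0,0,0.2]},
  {"jaw":75,"dp":[0.0,-0.1,1.8],"rotation":[0,0,0.2]},
  {"jaw":75,"dp":[0,-0.1,1.8],"rotation":[0,0,0.1]},
  {"jaw":75,"dp":[0,-0.1,1.3],"rotation":[0,0,0]},
  {"jaw":75,"dp":[0,0,0],"rotation":[0,0,0]},
])

```text
time: 2.85
tcp_pos: [0.4674, -0.2734, 0.0365]
ee_rot: [0.972, -0.233, 0.004, 0.002]
wrist_force: [-0.2, 0.3, 0.5]
grip_width: 0.0643
```

```bash
python3 - <<'E'
from h import *
st();snap('wrist','w4.png')
E
```

```text
t 2.85 tcp [ 0.4674 -0.2734  0.0365] yaw -26.94 xz 0.0091 yz 0.0012 F [-0.2  0.3  0.5] w 0.0643
```

View pics/w4.png

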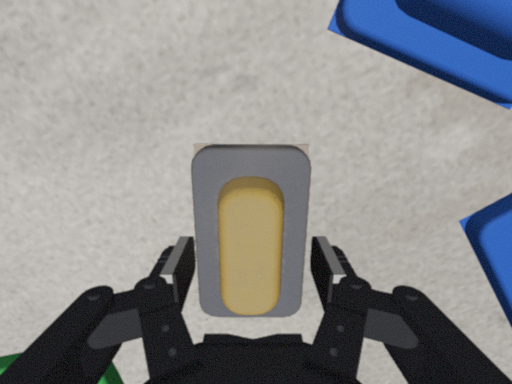

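Emit:
arm_command([
  {"jaw":75,"dp":[0,0,0.5],"rotation":[0,-0.5,0]},
  {"jaw":75,"dp":[0,0,0.4],"rotation":[0,0,0]},
  {"jaw":60,"dp":[0,0,0],"rotation":[0,0,0]},
])

```text
time: 3.28
tcp_pos: [0.4681, -0.274, 0.0287]
ee_rot: [0.972, -0.233, 0.001, 0.001]
wrist_force: [-0.6, 0.3, -0.4]
grip_width: 0.0517
```

```bash
python3 - <<'E'
from h import *
st()
E
```

```text
t 3.275 tcp [ 0.4681 -0.274   0.0287] yaw -26.94 xz 0.0021 yz 0.0015 F [-0.6  0.3 -0.4] w 0.0517
```

Emit:
arm_command([
  {"jaw":40,"dp":[0,0,0.1],"rotation":[0,0,0]},
  {"jaw":20,"dp":[0,0,0],"rotation":[0,0,0]},
  {"jaw":20,"dp":[0,0,0],"rotation":[0,0,0]},
  {"jaw":20,"dp":[0,0,0],"rotation":[0,0,0]},
])

```text
time: 3.78
tcp_pos: [0.4682, -0.2741, 0.0286]
ee_rot: [0.972, -0.233, 0.001, 0.001]
wrist_force: [-0.4, -0.0, -1.0]
grip_width: 0.035
```

```bash
python3 - <<'E'
from h import *
st();snap('wrist','w5.png')
E
```

```text
t 3.775 tcp [ 0.4682 -0.2741  0.0286] yaw -26.94 xz 0.0028 yz 0.0014 F [-0.4 -0.  -1. ] w 0.035
```

View pics/w5.png

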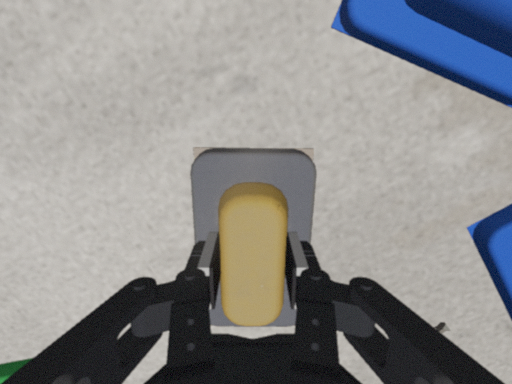

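The grip reads 35 mm and there is room to go deeper, so I'll regrip about 4 mm lower.

Emit:
arm_command([
  {"jaw":58,"dp":[0,0,0],"rotation":[0,0,0]},
  {"jaw":58,"dp":[0,0,0.35],"rotation":[0,0,0]},
  {"jaw":20,"dp":[0,0,0.1],"rotation":[0,0,0]},
  {"jaw":20,"dp":[0,0,0],"rotation":[0,0,0]},
  {"jaw":20,"dp":[0,0,0],"rotation":[0,0,0]},
])

```text
time: 4.45
tcp_pos: [0.4682, -0.2741, 0.0246]
ee_rot: [0.972, -0.233, 0.001, 0.001]
wrist_force: [0.4, -0.2, 0.8]
grip_width: 0.0361
```

```bash
python3 - <<'E'
from h import *
st()
E
```

```text
t 4.45 tcp [ 0.4682 -0.2741  0.0246] yaw -26.96 xz 0.003 yz 0.0011 F [ 0.4 -0.2  0.8] w 0.0361
```

```bash
python3 - <<'E'
from h import *
s=state();q=(s['tcp_pos'],R.from_quat(s['ee_rot']).as_matrix())
q=plan(np.array([.468,-.274,.10]),down(-26.9),20,n=2,start=q)
q=plan(np.array([.486,.03,.2]),down(-19),20,n=7,start=q)
E
```

```text
dist cm 7.54 rot [ 0.1 -0.2 -0.1] n 2
{"jaw":20,"dp":[0.0, 0.0, -3.77],"rotation":[0.0, -0.1, 0.0]},
{"jaw":20,"dp":[0.0, 0.01, -3.77],"rotation":[0.1, -0.1, -0.1]},
dist cm 32.06 rot [-0.   0.  -7.9] n 7
{"jaw":20,"dp":[-1.73, -3.99, -1.43],"rotation":[0.0, 0.0, -1.1]},
{"jaw":20,"dp":[-1.66, -4.02, -1.42],"rotation":[0.0, 0.0, -1.1]},
{"jaw":20,"dp":[-1.58, -4.06, -1.43],"rotation":[0.0, 0.0, -1.1]},
{"jaw":20,"dp":[-1.5, -4.09, -1.42],"rotation":[0.0, 0.0, -1.1]},
{"jaw":20,"dp":[-1.42, -4.11, -1.43],"rotation":[0.0, 0.0, -1.2]},
{"jaw":20,"dp":[-1.34, -4.14, -1.42],"rotation":[0.0, 0.0, -1.1]},
{"jaw":20,"dp":[-1.26, -4.17, -1.43],"rotation":[0.0, 0.0, -1.2]},
```

Emit:
arm_command([
  {"jaw":20,"dp":[0,0,-2.0],"rotation":[0,-0.1,0]},
  {"jaw":20,"dp":[0,0,-3.8],"rotation":[0,0,0]},
  {"jaw":20,"dp":[-1.0,-2.5,-2.5],"rotation":[0,0,0]},
  {"jaw":20,"dp":[-1.7,-4.0,-1.4],"rotation":[0,0,-1.1]},
  {"jaw":20,"dp":[-1.6,-4.0,-1.4],"rotation":[0,0,-1.1]},
  {"jaw":20,"dp":[-1.5,-4.1,-1.4],"rotation":[0,0,-1.1]},
  {"jaw":20,"dp":[-1.5,-4.1,-1.4],"rotation":[0,0,-1.1]},
  {"jaw":20,"dp":[-1.4,-4.1,-1.4],"rotation":[0,0,-1.2]},
  {"jaw":20,"dp":[-1.3,-4.1,-1.0],"rotation":[0,0,-1.1]},
  {"jaw":20,"dp":[-0.5,-2.0,0],"rotation":[0,0,-1.2]},
  {"jaw":20,"dp":[0,0,0],"rotation":[0,0,0]},
])

```text
time: 5.82
tcp_pos: [0.4904, 0.043, 0.1904]
ee_rot: [0.987, -0.164, -0.0, 0.0]
wrist_force: [-0.2, 0.3, -1.2]
grip_width: 0.0363
```

```bash
python3 - <<'E'
from h import *
st();snap('wrist','w6.png'); snap('scene','s6.png')
E
```

```text
t 5.825 tcp [0.4904 0.043  0.1904] yaw -18.82 xz -0.0003 yz 0.0005 F [-0.2  0.3 -1.2] w 0.0363
```

View pics/w6.png

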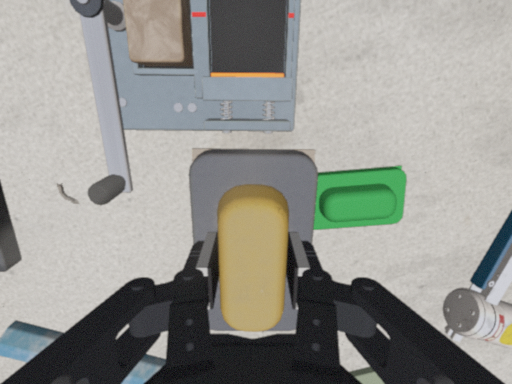

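View pics/s6.png

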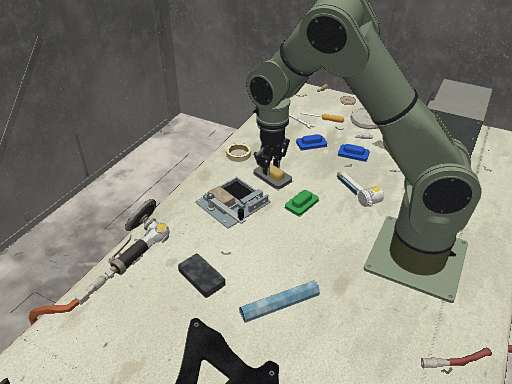

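The block is held straight at (254,258), and the tray is only partly in view, with its marks at (199,14) and (291,15). I'll back up to see all of the cell.

Emit:
arm_command([
  {"jaw":20,"dp":[-2.5,-0.5,-2.5],"rotation":[0,0,0]},
  {"jaw":20,"dp":[-2.5,-0.5,-2.5],"rotation":[0,0,0]},
  {"jaw":20,"dp":[0,0,0],"rotation":[0,0,0]},
  {"jaw":20,"dp":[0,0,0],"rotation":[0,0,0]},
])

```text
time: 6.42
tcp_pos: [0.4453, 0.063, 0.241]
ee_rot: [0.986, -0.169, -0.001, 0.001]
wrist_force: [-0.1, -0.5, -1.3]
grip_width: 0.0364
```

```bash
python3 - <<'E'
from h import *
st();f=snap('wrist','w7.png'); cv2.imwrite('pics/w7c.png',cv2.resize(f['img'][0:190,60:330,::-1],None,fx=2.9,fy=2.9,interpolation=cv2.INTER_CUBIC))
E
```

```text
t 6.425 tcp [0.4453 0.063  0.241 ] yaw -19.45 xz -0.0006 yz 0.003 F [-0.1 -0.5 -1.3] w 0.0364
```

View pics/w7c.png

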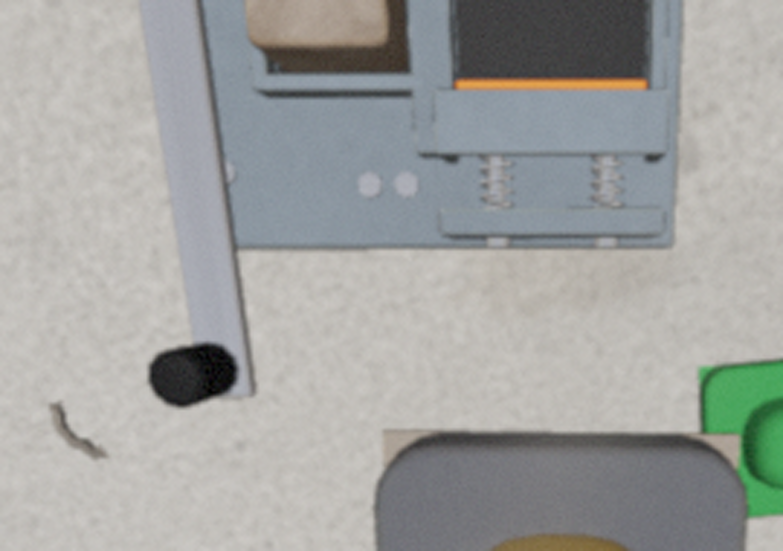

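The view moved the wrong way: the tray is now at the top edge, with the stop at row 28. I'll go forward instead.

Emit:
arm_command([
  {"jaw":20,"dp":[3.6,0.4,0],"rotation":[0,0,0]},
  {"jaw":20,"dp":[3.6,0.4,0],"rotation":[0,0,0]},
  {"jaw":20,"dp":[3.2,0.2,0],"rotation":[0,0,0]},
  {"jaw":20,"dp":[0,0,0],"rotation":[0,0,0]},
  {"jaw":20,"dp":[0,0,0],"rotation":[0,0,0]},
])

```text
time: 7.1
tcp_pos: [0.543, 0.014, 0.2371]
ee_rot: [0.985, -0.171, -0.003, 0.002]
wrist_force: [0.2, 0.5, 0.2]
grip_width: 0.0362
```

```bash
python3 - <<'E'
from h import *
st();f=snap('wrist','w8.png'); st(); cv2.imwrite('pics/w8c.png',cv2.resize(f['img'][0:190,60:330,::-1],None,fx=2.9,fy=2.9,interpolation=cv2.INTER_CUBIC))
E
```

```text
t 7.1 tcp [0.543  0.014  0.2371] yaw -19.7 xz -0.0049 yz 0.0058 F [0.2 0.5 0.2] w 0.0362
t 7.15 tcp [0.5429 0.014  0.2371] yaw -19.69 xz -0.0048 yz 0.0059 F [-0.2 -0.5 -2.1] w 0.0362
```

View pics/w8c.png

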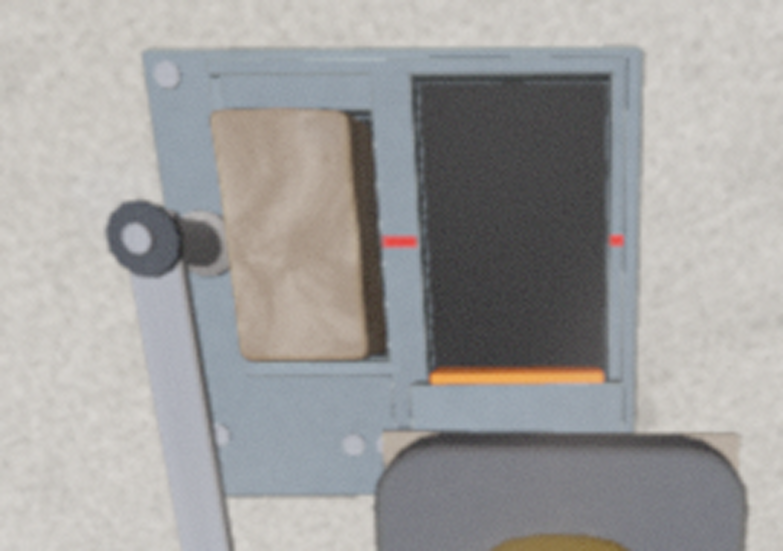

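The picture shows the marks at crop (383–417,242) and (611–624,241), the cell's end corners at (413,74) and (611,74), and the orange stop at row about 376. I'll fit the tray pose from these.

```bash
python3 - <<'E'
from h import *
f=load('wrist')
c=[((417,242),(0,38)),((611,241),(0,-38)),((413,75),(59,38)),((610,75),(59,-38)),((383,242),(0,54))]
W=np.array([ray(f,60+(a+.5)/2.9-.5,(b+.5)/2.9-.5,.022)[:2] for (a,b),_ in c]); T=np.array([t for _,t in c])/1000
Wm,Tm=W.mean(0),T.mean(0); H=(T-Tm).T@(W-Wm); U,S,Vt=np.linalg.svd(H); Q=Vt.T@U.T; t=Wm-Q@Tm
print('origin',t,'yaw',np.degrees(np.arctan2(Q[1,0],Q[0,0])),'det',np.linalg.det(Q)); print(((W-(T@Q.T+t))*1000).round(1))
# scale check
print('d marks',np.linalg.norm(W[0]-W[1]),'d len',np.linalg.norm(W[2]-W[0]),np.linalg.norm(W[3]-W[1]))
P=pts(f)
for (a,b) in [(510,200),(510,300),(400,300),(520,405),(400,200)]: 
    u,v=60+int(a/2.9),int(b/2.9); print((a,b),P[v-2:v+3,u-2:u+3].reshape(-1,3).mean(0).round(4))
# block in hand: gray plate depth
for (u,v) in [(254,170),(210,170),(290,170),(254,250)]: print('blk',P[v-2:v+3,u-2:u+3].reshape(-1,3).mean(0).round(4))
h=128/1000; print('hinge',t+Q@[0,.128])
E
```

```text
origin [ 0.63603546 -0.00212958] yaw -19.40806039755828 det 0.9999999999999997
[[ 0.5  1.2]
 [-0.1 -0.4]
 [-0.2 -0.7]
 [ 0.1  0.9]
 [-0.3 -1. ]]
d marks 0.07777341677427661 d len 0.05904116722224692 0.05873059089521059
(510, 200) [ 0.6532 -0.005   0.0075]
(510, 300) [0.6159 0.0092 0.0072]
(400, 300) [0.6313 0.0509 0.0217]
(520, 405) [0.5764 0.0176 0.0354]
(400, 200) [0.6648 0.0336 0.0354]
blk [ 0.5842 -0.0019  0.2279]
blk [0.592  0.0199 0.2277]
blk [ 0.5779 -0.0197  0.2281]
blk [0.5514 0.01   0.2496]
hinge [0.67856907 0.11859694]
```

```bash
python3 - <<'E'
from h import *
f=load('wrist'); s=state(); M=R.from_quat(s['ee_rot']).as_matrix(); p=s['tcp_pos']
hsv=cv2.cvtColor(f['img'],cv2.COLOR_RGB2HSV)
y=(hsv[...,1]>80)&(hsv[...,0]>12)&(hsv[...,0]<32)&(hsv[...,2]>60); y[:150]=0; y[:, :200]=0; y[:,310:]=0
v,u=np.nonzero(y); 
P=pts(f)[y]; L=(P-p)@M
print('yellow tool x range',np.percentile(L[:,0],[0,.5,50,99.5,100]).round(4),'y',np.percentile(L[:,1],[1,99]).round(4),'z',np.percentile(L[:,2],[1,50,99]).round(4))
# depth-based: all in-hand points with tool z ~ .009 (plate top)
A=(pts(f)-p)@M; m=(abs(A[...,2]-.0093)<.003)&(abs(A[...,0])<.08)&(abs(A[...,1])<.045)
print('plate x',A[m][:,0].max().round(4),'y',np.percentile(A[m][:,1],[0.2,99.8]).round(4))
# edge slope: front edge x vs y
for yy in np.arange(-.025,.026,.01):
    k=m&(abs(A[...,1]-yy)<.002); print(yy.round(3),A[k][:,0].max().round(4))
E
```

```text
yellow tool x range [-0.0435 -0.041   0.0059  0.0366  0.0822] y [-0.0175  0.0176] z [-0.0135 -0.0117  0.0065]
plate x 0.0533 y [-0.0342  0.0349]
-0.025 0.0527
-0.015 0.0528
-0.005 0.0529
0.005 0.0528
0.015 0.0529
0.025 0.0525
```

```bash
cat >> h.py <<'E'
TO=np.array([.636,-.0021,0]); TY=-19.4
OFF=np.array([-.004,0,.0252])
def tt(v):
    c,s_=np.cos(np.radians(TY)),np.sin(np.radians(TY)); return TO+np.array([c*v[0]-s_*v[1],s_*v[0]+c*v[1],v[2]])
def tgt(xn,hn,th,y=0):
    M=down(TY,th); nb=tt([xn/1000,y/1000,.008+hn/1000]); B=nb+M[:,0]*.059
    return B-M@OFF, M
def where():
    s=state(); M=R.from_quat(s['ee_rot']).as_matrix(); B=s['tcp_pos']+M@OFF
    c,s_=np.cos(np.radians(TY)),np.sin(np.radians(TY)); Q=np.array([[c,-s_,0],[s_,c,0],[0,0,1]])
    f=lambda w:(Q.T@(w-TO)*1000-[0,0,8]).round(1)
    print('near bottom',f(B-M[:,0]*.059),'far bottom',f(B+M[:,0]*.059),'tilt',np.degrees(np.arcsin(M[2,0])).round(2),'roll',np.degrees(np.arcsin(M[2,1])).round(2),'yawerr',(np.degrees(np.arctan2(M[1,0],M[0,0]))-TY).round(2)); st()
E
python3 - <<'E'
from h import *
where(); q=plan(*tgt(-43,55,12),20,n=6); print(q[0])
plan(*tgt(-43,2,12),20,n=4,start=q)
E
```

```text
near bottom [-156.2  -15.5  204.3] far bottom [-38.3 -16.1 203.7] tilt -0.28 roll 0.34 yawerr -0.29
t 7.15 tcp [0.5429 0.014  0.2371] yaw -19.69 xz -0.0048 yz 0.0059 F [-0.2 -0.5 -2.1] w 0.0362
dist cm 17.38 rot [ 0.4 12.3 -0.3] n 6
{"jaw":20,"dp":[1.78, -0.28, 2.26],"rotation":[0.1, 2.0, 0.0]},
{"jaw":20,"dp":[1.71, -0.28, 2.33],"rotation":[0.1, 2.1, -0.1]},
{"jaw":20,"dp":[1.62, -0.27, 2.39],"rotation":[0.0, 2.0, 0.0]},
{"jaw":20,"dp":[1.53, -0.28, 2.44],"rotation":[0.1, 2.1, -0.1]},
{"jaw":20,"dp":[1.45, -0.27, 2.49],"rotation":[0.0, 2.0, 0.0]},
{"jaw":20,"dp":[1.35, -0.26, 2.55],"rotation":[0.1, 2.1, -0.1]},
[ 0.64858167 -0.00655951  0.10069813]
dist cm 5.3 rot [-0. -0.  0.] n 4
{"jaw":20,"dp":[-0.27, 0.0, 1.29],"rotation":[0.0, 0.0, 0.0]},
{"jaw":20,"dp":[-0.28, 0.0, 1.3],"rotation":[0.0, 0.0, 0.0]},
{"jaw":20,"dp":[-0.27, 0.0, 1.29],"rotation":[0.0, 0.0, 0.0]},
{"jaw":20,"dp":[-0.28, 0.0, 1.3],"rotation":[0.0, 0.0, 0.0]},
```

Emit:
arm_command([
  {"jaw":20,"dp":[1.8,-0.3,2.2],"rotation":[0.1,2.0,0]},
  {"jaw":20,"dp":[1.7,-0.3,2.3],"rotation":[0.1,2.1,-0.1]},
  {"jaw":20,"dp":[1.6,-0.3,2.4],"rotation":[0,2.0,0]},
  {"jaw":20,"dp":[1.5,-0.3,2.4],"rotation":[0.1,2.1,-0.1]},
  {"jaw":20,"dp":[1.4,-0.3,2.3],"rotation":[0,2.0,0]},
  {"jaw":20,"dp":[0.8,-0.2,1.4],"rotation":[0.1,2.1,0]},
  {"jaw":20,"dp":[0,0,0],"rotation":[0,0,0]},
  {"jaw":20,"dp":[0,0,0],"rotation":[0,0,0]},
])

```text
time: 8.15
tcp_pos: [0.641, -0.0011, 0.1116]
ee_rot: [0.98, -0.167, 0.106, 0.017]
wrist_force: [0.1, 1.1, -0.4]
grip_width: 0.0361
```

```bash
python3 - <<'E'
from h import *
where(); q=plan(*tgt(-43,20,12),20,n=4); f=snap('wrist','w9.png'); snap('scene','s9.png')
cv2.imwrite('pics/s9c.png',cv2.resize(load('scene')['img'][100:240,170:330,::-1],None,fx=4.2,fy=4.2,interpolation=cv2.INTER_CUBIC))
E
```

```text
near bottom [-51.8   2.6  65.6] far bottom [63.5  2.7 90.7] tilt 12.29 roll -0.11 yawerr 0.07
t 8.15 tcp [ 0.641  -0.0011  0.1116] yaw -19.33 xz 0.2128 yz -0.0019 F [ 0.1  1.1 -0.4] w 0.0361
dist cm 4.68 rot [-0.1 -0.3  0.1] n 4
{"jaw":20,"dp":[-0.02, 0.07, 1.17],"rotation":[0.0, -0.1, 0.0]},
{"jaw":20,"dp":[-0.02, 0.07, 1.17],"rotation":[0.0, -0.1, 0.0]},
{"jaw":20,"dp":[-0.02, 0.07, 1.17],"rotation":[-0.1, 0.0, 0.0]},
{"jaw":20,"dp":[-0.02, 0.06, 1.16],"rotation":[0.0, -0.1, 0.1]},
```

View pics/w9.png

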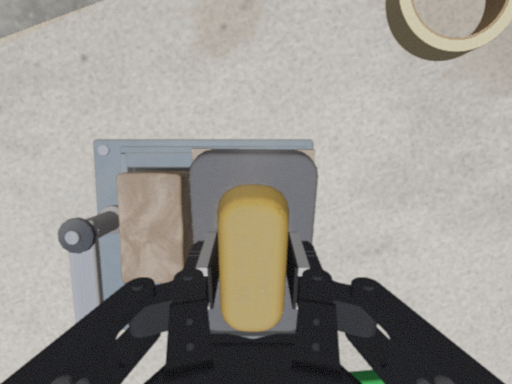

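View pics/s9c.png

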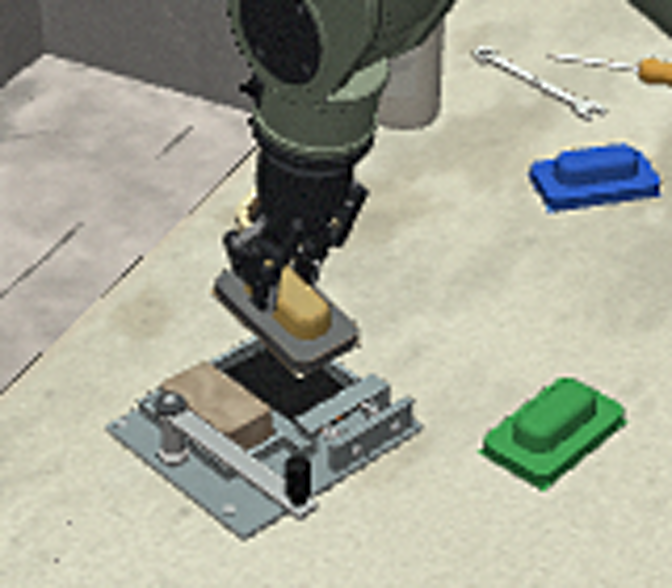

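Held, tilted 12°, above the cell and ahead of the stop. Descending.

Emit:
arm_command([
  {"jaw":20,"dp":[0.1,0.1,1.2],"rotation":[0,-0.1,0]},
  {"jaw":20,"dp":[0.1,0.1,1.2],"rotation":[0,-0.1,0]},
  {"jaw":20,"dp":[0,0,1.2],"rotation":[0,0,0]},
  {"jaw":20,"dp":[0,0,1.0],"rotation":[0,0,0]},
  {"jaw":20,"dp":[0,0,0],"rotation":[0,0,0]},
])

```text
time: 8.88
tcp_pos: [0.652, -0.0073, 0.0638]
ee_rot: [0.98, -0.167, 0.104, 0.017]
wrist_force: [0.5, 0.3, -1.0]
grip_width: 0.036
```

```bash
python3 - <<'E'
from h import *
where(); q=plan(*tgt(-43,3,12),20,n=3); 
E
```

```text
near bottom [-39.5   0.4  18. ] far bottom [75.9  0.5 42.6] tilt 12.05 roll -0.12 yawerr 0.05
t 8.875 tcp [ 0.652  -0.0073  0.0638] yaw -19.35 xz 0.2088 yz -0.0021 F [ 0.5  0.3 -1. ] w 0.036
dist cm 1.54 rot [-0.1 -0.1  0.1] n 3
{"jaw":20,"dp":[-0.22, 0.01, 0.47],"rotation":[0.0, 0.0, 0.0]},
{"jaw":20,"dp":[-0.21, 0.02, 0.47],"rotation":[-0.1, 0.0, 0.0]},
{"jaw":20,"dp":[-0.22, 0.01, 0.46],"rotation":[0.0, -0.1, 0.1]},
```

Emit:
arm_command([
  {"jaw":20,"dp":[-0.2,0,0.5],"rotation":[0,0,0]},
  {"jaw":20,"dp":[-0.2,0,0.5],"rotation":[0,0,0]},
  {"jaw":20,"dp":[-0.2,0,0.4],"rotation":[0,0,0]},
  {"jaw":20,"dp":[0,0,0],"rotation":[0,0,0]},
])

```text
time: 9.38
tcp_pos: [0.6491, -0.006, 0.0483]
ee_rot: [0.98, -0.167, 0.104, 0.017]
wrist_force: [1.3, -0.6, -0.2]
grip_width: 0.0362
```

```bash
python3 - <<'E'
from h import *
where(); q=plan(*tgt(-62.5,1.5,12),20,n=4); snap('wrist','w10.png'); snap('scene','s10.png')
cv2.imwrite('pics/s10c.png',cv2.resize(load('scene')['img'][120:240,180:320,::-1],None,fx=5,fy=5,interpolation=cv2.INTER_CUBIC))
E
```

```text
near bottom [-42.7   0.6   2.5] far bottom [72.7  0.8 27.2] tilt 12.08 roll -0.13 yawerr 0.07
t 9.375 tcp [ 0.6491 -0.006   0.0483] yaw -19.33 xz 0.2093 yz -0.0023 F [ 1.3 -0.6 -0.2] w 0.0362
dist cm 1.98 rot [-0.2 -0.1  0.1] n 4
{"jaw":20,"dp":[-0.49, 0.02, -0.08],"rotation":[0.0, 0.0, 0.0]},
{"jaw":20,"dp":[-0.49, 0.01, -0.08],"rotation":[-0.1, 0.0, 0.0]},
{"jaw":20,"dp":[-0.49, 0.02, -0.08],"rotation":[0.0, 0.0, 0.0]},
{"jaw":20,"dp":[-0.49, 0.01, -0.07],"rotation":[-0.1, -0.1, 0.1]},
```

View pics/s10c.png

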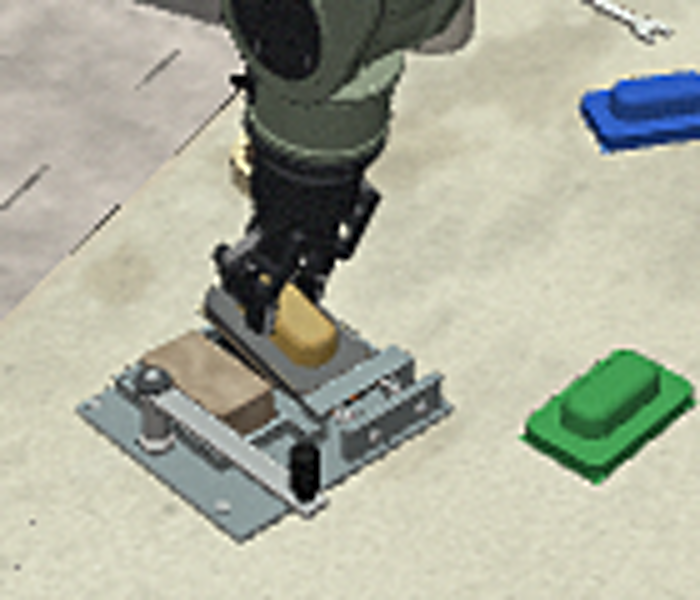

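View pics/w10.png

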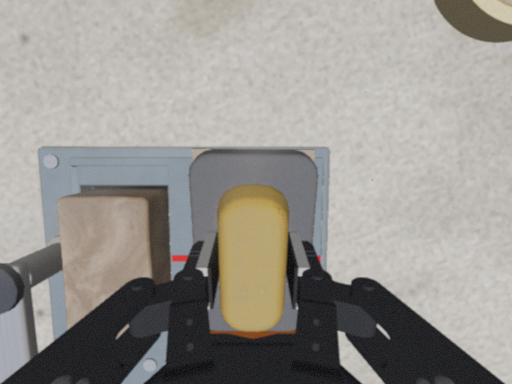

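Near end is low in the cell, just ahead of the orange stop (255,332). Now I'll push back.

Emit:
arm_command([
  {"jaw":20,"dp":[-0.5,0,-0.1],"rotation":[0,0,0]},
  {"jaw":20,"dp":[-0.5,0,-0.1],"rotation":[0,0,0]},
  {"jaw":20,"dp":[-0.5,0,-0.1],"rotation":[0,0,0]},
  {"jaw":20,"dp":[-0.4,0,-0.1],"rotation":[0,0,0]},
  {"jaw":20,"dp":[0,0,0],"rotation":[0,0,0]},
])

```text
time: 10.1
tcp_pos: [0.6323, -0.0001, 0.0505]
ee_rot: [0.98, -0.167, 0.108, 0.017]
wrist_force: [5.1, -2.8, -1.6]
grip_width: 0.0361
```

```bash
python3 - <<'E'
from h import *
where(); q=plan(*tgt(-63,1,12),20,n=2); snap('wrist','w11.png'); 
E
```

```text
near bottom [-60.2   0.7   4.2] far bottom [55.   0.8 29.8] tilt 12.54 roll -0.18 yawerr 0.06
t 10.1 tcp [ 6.323e-01 -1.000e-04  5.050e-02] yaw -19.34 xz 0.2172 yz -0.0032 F [ 5.1 -2.8 -1.6] w 0.0361
dist cm 0.45 rot [-0.2 -0.5  0.1] n 2
{"jaw":20,"dp":[-0.16, 0.03, 0.16],"rotation":[-0.1, -0.3, 0.0]},
{"jaw":20,"dp":[-0.16, 0.04, 0.15],"rotation":[-0.1, -0.2, 0.1]},
```

View pics/w11.png

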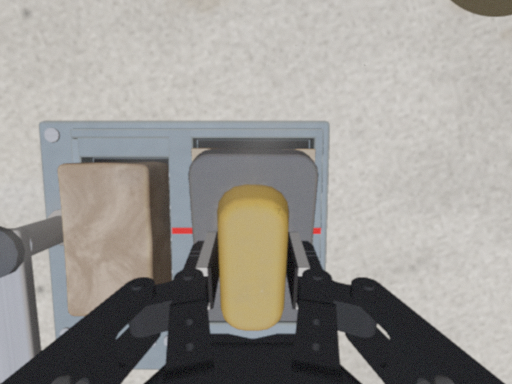

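Emit:
arm_command([
  {"jaw":20,"dp":[-0.2,0,0.1],"rotation":[0,-0.3,0]},
  {"jaw":20,"dp":[-0.2,0,0.15],"rotation":[0,-0.2,0]},
  {"jaw":20,"dp":[0,0,0],"rotation":[0,0,0]},
])

```text
time: 10.52
tcp_pos: [0.6311, 0.0003, 0.0487]
ee_rot: [0.98, -0.167, 0.107, 0.016]
wrist_force: [6.3, -2.8, 0.6]
grip_width: 0.0365
```

```bash
python3 - <<'E'
from h import *
where(); q=plan(*tgt(-63.5,1,8),20,n=3); q=plan(*tgt(-63.5,1,3),20,n=3,start=q)
E
```

```text
near bottom [-61.5   0.7   2.6] far bottom [53.7  0.8 28. ] tilt 12.43 roll -0.22 yawerr 0.04
t 10.525 tcp [6.311e-01 3.000e-04 4.870e-02] yaw -19.36 xz 0.2152 yz -0.0039 F [ 6.3 -2.8  0.6] w 0.0365
dist cm 0.61 rot [-0.2 -4.4  0. ] n 3
{"jaw":20,"dp":[-0.02, 0.02, 0.2],"rotation":[-0.1, -1.5, 0.0]},
{"jaw":20,"dp":[-0.01, 0.02, 0.2],"rotation":[-0.1, -1.5, 0.0]},
{"jaw":20,"dp":[-0.01, 0.02, 0.2],"rotation":[0.0, -1.4, 0.0]},
dist cm 0.6 rot [-0. -5.  0.] n 3
{"jaw":20,"dp":[0.07, 0.0, 0.19],"rotation":[0.0, -1.7, 0.0]},
{"jaw":20,"dp":[0.07, 0.0, 0.18],"rotation":[0.0, -1.7, 0.0]},
{"jaw":20,"dp":[0.07, 0.0, 0.19],"rotation":[0.0, -1.6, 0.0]},
```

Emit:
arm_command([
  {"jaw":20,"dp":[-0.2,0,0.2],"rotation":[0,-1.5,0]},
  {"jaw":20,"dp":[-0.1,0,0.2],"rotation":[0,-1.5,0]},
  {"jaw":20,"dp":[-0.1,0,0.2],"rotation":[0,-1.5,0]},
  {"jaw":20,"dp":[0,0,0],"rotation":[0,0,0]},
])

```text
time: 11.02
tcp_pos: [0.6322, -0.0001, 0.0445]
ee_rot: [0.983, -0.168, 0.073, 0.01]
wrist_force: [6.5, -1.6, -0.2]
grip_width: 0.0364
```

```bash
python3 - <<'E'
from h import *
where(); q=plan(*tgt(-63,1,3),20,n=3); snap('wrist','w12.png')
cv2.imwrite('pics/w12c.png',cv2.resize(load('wrist')['img'][80:280,130:370,::-1],None,fx=3,fy=3,interpolation=cv2.INTER_CUBIC))
E
```

```text
near bottom [-62.9   0.7   2.3] far bottom [53.8  0.8 19.7] tilt 8.45 roll -0.29 yawerr 0.04
t 11.025 tcp [ 6.322e-01 -1.000e-04  4.450e-02] yaw -19.36 xz 0.147 yz -0.005 F [ 6.5 -1.6 -0.2] w 0.0364
dist cm 0.76 rot [-0.3 -5.5  0. ] n 3
{"jaw":20,"dp":[0.06, 0.02, 0.25],"rotation":[-0.1, -1.8, 0.0]},
{"jaw":20,"dp":[0.07, 0.02, 0.24],"rotation":[-0.1, -1.8, 0.0]},
{"jaw":20,"dp":[0.07, 0.02, 0.24],"rotation":[-0.1, -1.9, 0.0]},
```

View pics/w12c.png

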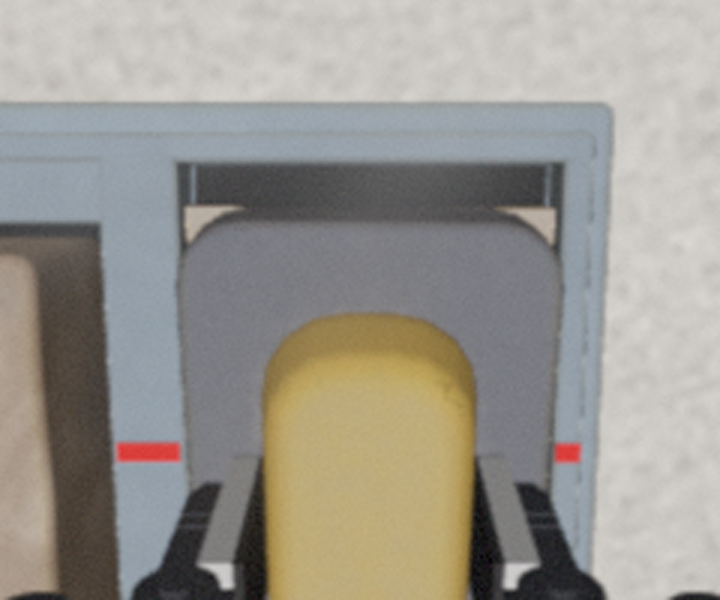

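A clear gap to the end wall remains (crop rows 162 to 208), and the block is centred in the cell. Continuing to lower.

Emit:
arm_command([
  {"jaw":20,"dp":[0,0,0.25],"rotation":[-0.1,-1.8,0]},
  {"jaw":20,"dp":[0,0,0.25],"rotation":[-0.1,-1.8,0]},
  {"jaw":20,"dp":[0,0,0.25],"rotation":[-0.1,-1.9,0]},
  {"jaw":20,"dp":[0,0,0],"rotation":[0,0,0]},
])

```text
time: 11.58
tcp_pos: [0.6354, -0.0011, 0.0386]
ee_rot: [0.985, -0.168, 0.028, 0.005]
wrist_force: [5.4, -1.8, -1.1]
grip_width: 0.0361
```

```bash
python3 - <<'E'
from h import *
where(); q=plan(*tgt(-63,0,0),20,n=3); snap('wrist','w13.png')
cv2.imwrite('pics/w13c.png',cv2.resize(load('wrist')['img'][80:280,130:370,::-1],None,fx=3,fy=3,interpolation=cv2.INTER_CUBIC))
E
```

```text
near bottom [-62.4   0.7   1.9] far bottom [55.4  0.8  8.6] tilt 3.26 roll -0.02 yawerr 0.05
t 11.575 tcp [ 0.6354 -0.0011  0.0386] yaw -19.35 xz 0.0569 yz -0.0004 F [ 5.4 -1.8 -1.1] w 0.0361
dist cm 0.55 rot [-0.  -3.3  0.1] n 3
{"jaw":20,"dp":[0.02, 0.02, 0.18],"rotation":[0.0, -1.1, 0.0]},
{"jaw":20,"dp":[0.02, 0.03, 0.18],"rotation":[0.0, -1.1, 0.0]},
{"jaw":20,"dp":[0.03, 0.02, 0.18],"rotation":[0.0, -1.1, 0.1]},
```

View pics/w13c.png

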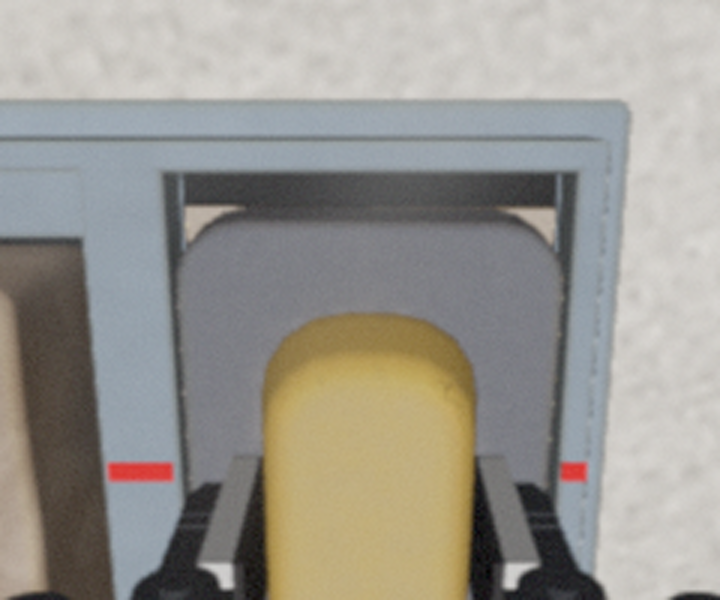

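Emit:
arm_command([
  {"jaw":20,"dp":[-0.03,0,0.2],"rotation":[0,-1.1,0]},
  {"jaw":20,"dp":[-0.03,0,0.2],"rotation":[0,-1.1,0]},
  {"jaw":20,"dp":[-0.03,0,0.15],"rotation":[0,-1.1,0]},
  {"jaw":20,"dp":[0,0,0],"rotation":[0,0,0]},
])

```text
time: 12.12
tcp_pos: [0.6367, -0.0016, 0.0344]
ee_rot: [0.986, -0.168, 0.002, -0.0]
wrist_force: [5.7, -1.7, 0.2]
grip_width: 0.0364
```

```bash
python3 - <<'E'
from h import *
where(); q=plan(*tgt(-62.5,0,0),20,n=1)
E
```

```text
near bottom [-62.4   0.7   0.9] far bottom [55.6  0.8  1.5] tilt 0.27 roll -0.06 yawerr 0.08
t 12.125 tcp [ 0.6367 -0.0016  0.0344] yaw -19.32 xz 0.0046 yz -0.001 F [ 5.7 -1.7  0.2] w 0.0364
dist cm 0.14 rot [-0.1 -0.3  0.1] n 1
{"jaw":20,"dp":[0.0, 0.07, 0.12],"rotation":[-0.1, -0.3, 0.1]},
```

Emit:
arm_command([
  {"jaw":20,"dp":[-0.03,0,0.12],"rotation":[0,-0.3,0]},
  {"jaw":20,"dp":[-0.03,0,0.05],"rotation":[0,0,0]},
])

```text
time: 12.38
tcp_pos: [0.6372, -0.0017, 0.0334]
ee_rot: [0.986, -0.168, 0.001, -0.0]
wrist_force: [5.6, -1.0, 0.9]
grip_width: 0.0366
```

```bash
python3 - <<'E'
from h import *
where()
E
```

```text
near bottom [-62.    0.7   0. ] far bottom [56.   0.9  0.3] tilt 0.16 roll -0.08 yawerr 0.09
t 12.375 tcp [ 0.6372 -0.0017  0.0334] yaw -19.31 xz 0.0027 yz -0.0014 F [ 5.6 -1.   0.9] w 0.0366
```

Emit:
arm_command([
  {"jaw":58,"dp":[0,0,0],"rotation":[0,0,0]},
  {"jaw":58,"dp":[0,0,0],"rotation":[0,0,0]},
  {"jaw":58,"dp":[0,0,-1.5],"rotation":[0,0,0]},
  {"jaw":58,"dp":[0,0,-4],"rotation":[0,0,0]},
  {"jaw":58,"dp":[-1.5,0,-5],"rotation":[0,0,0]},
  {"jaw":58,"dp":[-3.0,0,-4],"rotation":[0,0,0]},
  {"jaw":58,"dp":[-2,0,0],"rotation":[0,0,0]},
  {"jaw":58,"dp":[0,0,0],"rotation":[0,0,0]},
  {"jaw":58,"dp":[0,0,0],"rotation":[0,0,0]},
])

```text
time: 13.5
tcp_pos: [0.5726, 0.0206, 0.1881]
ee_rot: [0.986, -0.168, 0.001, -0.002]
wrist_force: [0.5, -0.1, -0.3]
grip_width: 0.0495
```

```bash
python3 - <<'E'
from h import *
st(); f=snap('wrist','w14.png')
E
```

```text
t 13.5 tcp [0.5726 0.0206 0.1881] yaw -19.36 xz 0.0021 yz -0.0035 F [ 0.5 -0.1 -0.3] w 0.0495
```

View pics/w14.png

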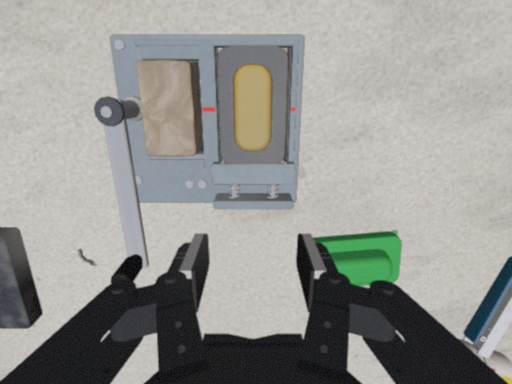

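The block lies in the cell, with its grip centred at (252,107) and its far end at the wall (row 46). I'll check flatness and seating, and locate the bar.

```bash
cat >> h.py <<'E'
def totray(P):
    c,s_=np.cos(np.radians(TY)),np.sin(np.radians(TY)); Q=np.array([[c,-s_,0],[s_,c,0],[0,0,1]]); return (P-TO)@Q*1000
E
python3 - <<'E'
from h import *
f=load('wrist'); T=totray(pts(f))
def reg(x0,x1,y0,y1):
    m=(T[...,0]>x0)&(T[...,0]<x1)&(T[...,1]>y0)&(T[...,1]<y1)&(f['z_map']>0); return np.median(T[m][:,2]).round(2),m.sum()
print('plate top: far',reg(48,55,-25,25),'near',reg(-51,-47,-25,25),'left',reg(-30,30,25,31),'right',reg(-30,30,-31,-25),'wall',reg(60,66,-30,30))
h=(T[...,2]>85)&(T[...,1]>80)&(T[...,0]<-100); print('knob top',T[h].mean(0).round(1),h.sum(),T[h].max(0))
h=(T[...,2]>52)&(T[...,2]<70)&(T[...,1]>100)&(T[...,1]<150)&(T[...,0]<-20)&(T[...,0]>-120)
A=T[h]; print('bar', np.polyfit(A[:,0],A[:,1],1), np.median(A[:,2]))
cv2.imwrite('pics/w14c.png',cv2.resize(f['img'][25:220,100:320,::-1],None,fx=3,fy=3,interpolation=cv2.INTER_CUBIC))
for p in [(59,0),(0,46),(-51,0),(-59,0)]: print(p,proj(f,tt([p[0]/1000,p[1]/1000,.022]))[0].round(1))
E
```

```text
plate top: far (np.float64(23.45), np.int64(416)) near (np.float64(265.42), np.int64(6002)) left (np.float64(23.89), np.int64(354)) right (np.float64(23.92), np.int64(349)) wall (np.float64(21.29), np.int64(387))
knob top [-146.5  121.9   95.6] 345 [-142.06091035  133.7035322   102.94525563]
bar [2.19774872e-02 1.26589948e+02] 61.37301123795391
(59, 0) [253.4  45.9]
(0, 46) [208.7 109.3]
(-51, 0) [253.1 158. ]
(-59, 0) [253.1 165.2]
```

View pics/w14c.png

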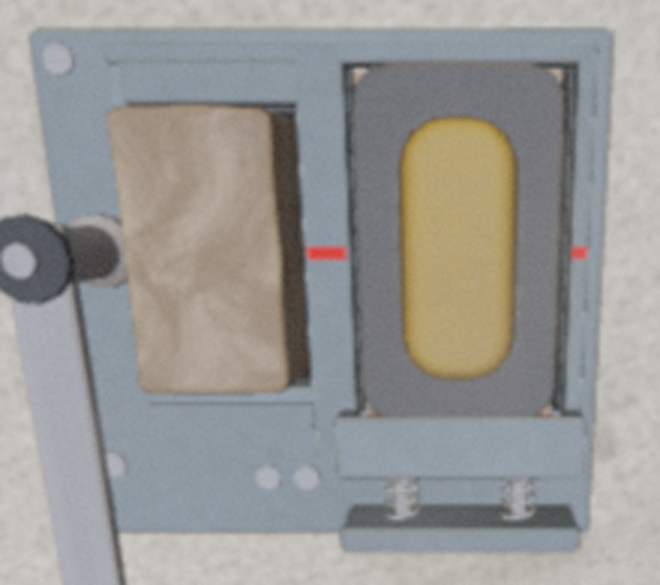

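The block is flat (plate top 23.5–23.9 mm), its far end is against the wall, and it is tucked under the lip at the stop. Next is the bar, so I'll go near the knob and look.

```bash
python3 - <<'E'
from h import *
print(state()['joint_pos'].round(2)); p=tt([-.225,.124,.19]); print(p); plan(p,down(TY),70,n=4)
E
```

```text
[-0.26  0.79  0.34  1.57 -0.33  0.83 -1.69]
[0.46496288 0.18959586 0.19      ]
dist cm 20.03 rot [-0.2 -0.1  0. ] n 4
{"jaw":70,"dp":[-3.94, -3.09, -0.05],"rotation":[0.0, 0.0, 0.0]},
{"jaw":70,"dp":[-3.94, -3.1, -0.05],"rotation":[-0.1, 0.0, 0.0]},
{"jaw":70,"dp":[-3.94, -3.09, -0.06],"rotation":[0.0, -0.1, 0.0]},
{"jaw":70,"dp":[-3.93, -3.1, -0.04],"rotation":[-0.1, 0.0, 0.0]},
```

Emit:
arm_command([
  {"jaw":65,"dp":[-3.5,-2.8,0],"rotation":[0,0,0]},
  {"jaw":65,"dp":[-3.9,-3.1,0],"rotation":[0,0,0]},
  {"jaw":65,"dp":[-3.9,-3.1,0],"rotation":[0,0,0]},
  {"jaw":65,"dp":[-2.5,-2.2,0],"rotation":[0,0,0]},
  {"jaw":65,"dp":[0,0,0],"rotation":[0,0,0]},
  {"jaw":65,"dp":[0,0,0],"rotation":[0,0,0]},
])

```text
time: 14.3
tcp_pos: [0.4794, 0.1742, 0.1859]
ee_rot: [0.985, -0.17, 0.001, -0.0]
wrist_force: [0.4, -0.1, -0.7]
grip_width: 0.0555
```

```bash
python3 - <<'E'
from h import *
st(); f=snap('wrist','w15.png')
E
```

```text
t 14.3 tcp [0.4794 0.1742 0.1859] yaw -19.55 xz 0.0014 yz -0.0005 F [ 0.4 -0.1 -0.7] w 0.0555
```

View pics/w15.png

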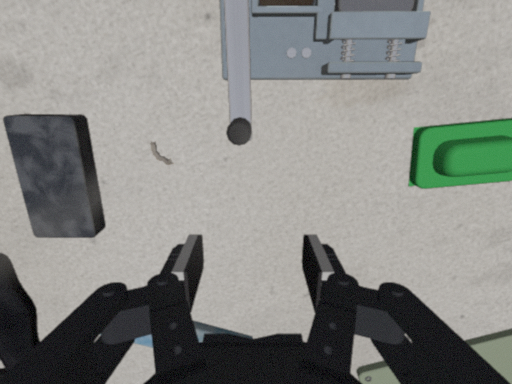

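The knob top is at about (238,131), with the bar running up to the hinge.

```bash
cat >> h.py <<'E'
def knobpos(f,box):
    u0,u1,v0,v1=box; g=cv2.cvtColor(f['img'],cv2.COLOR_RGB2GRAY); m=np.zeros(g.shape,np.uint8); m[v0:v1,u0:u1]=(g[v0:v1,u0:u1]<70)
    n,l,s,c=cv2.connectedComponentsWithStats(m); k=1+s[1:,4].argmax(); print('comp',s[k],c[k])
    P=totray(pts(f)); q=(l==k)&(P[...,2]>97)&(P[...,2]<108); v,u=np.nonzero(q); print('top px',q.sum(),u.mean(),v.mean())
    (a,b),r=cv2.minEnclosingCircle(np.stack([u,v],1).astype(np.float32)); print(a,b,r)
    return totray(ray(f,a,b,.102)), P[q].mean(0)
def ktgt(a,r=.153,z=.078,a0=0):
    return tt([-r*np.sin(a),.128-r*np.cos(a),z]), down(TY+90-np.degrees(a))
E
python3 - <<'E'
from h import *
f=load('wrist'); k=knobpos(f,(215,262,105,155)); print(k); kk=k[0]
print('r',np.hypot(kk[0],kk[1]-128),'angle',np.arctan2(-kk[0],128-kk[1]))
E
```

```text
comp [227 118  23  26 392] [237.43622449 130.0255102 ]
top px 366 237.172131147541 130.69398907103826
238.8103485107422 131.7586212158203 12.227448463439941
(array([-151.56903568,  124.53766776,  102.        ]), array([-150.88826394,  125.82943904,  101.1748826 ]))
r 151.60857601164346 angle 1.547957029951445
```

```bash
python3 - <<'E'
from h import *
p=tt([-.152,.125,.13]);q=plan(p,down(TY),60,n=3); p=tt([-.152,.125,.078]);q=plan(p,down(TY),60,n=2,start=q)
E
```

```text
dist cm 7.87 rot [-0.  -0.1 -0.1] n 3
{"jaw":60,"dp":[1.81, -0.36, 1.86],"rotation":[0.0, 0.0, 0.0]},
{"jaw":60,"dp":[1.81, -0.36, 1.87],"rotation":[0.0, 0.0, -0.1]},
{"jaw":60,"dp":[1.81, -0.35, 1.86],"rotation":[0.0, -0.1, 0.0]},
dist cm 5.2 rot [-0.  0. -0.] n 2
{"jaw":60,"dp":[0.0, 0.0, 2.6],"rotation":[0.0, 0.0, 0.0]},
{"jaw":60,"dp":[0.0, 0.0, 2.6],"rotation":[0.0, 0.0, 0.0]},
```

Emit:
arm_command([
  {"jaw":60,"dp":[1.8,-0.4,1.6],"rotation":[0,0,0]},
  {"jaw":60,"dp":[1.8,-0.4,1.8],"rotation":[0,0,0]},
  {"jaw":60,"dp":[1.6,-0.3,1.0],"rotation":[0,0,0]},
  {"jaw":60,"dp":[0,0,0],"rotation":[0,0,0]},
  {"jaw":60,"dp":[0,0,0],"rotation":[0,0,0]},
])

```text
time: 14.98
tcp_pos: [0.5356, 0.1622, 0.1406]
ee_rot: [0.985, -0.173, 0.001, 0.0]
wrist_force: [-0.4, 0.1, 0.3]
grip_width: 0.0516
```

```bash
python3 - <<'E'
from h import *
st(); f=snap('wrist','w16.png'); print(totray(state()['tcp_pos'])); p=tt([-.152,.125,.078]);q=plan(p,down(TY),60,n=3)
E
```

```text
t 14.975 tcp [0.5356 0.1622 0.1406] yaw -19.93 xz 0.0019 yz 0.0001 F [-0.4  0.1  0.3] w 0.0516
[-149.25858664  121.65266545  140.65831657]
dist cm 6.28 rot [ 0.  -0.1 -0.5] n 3
{"jaw":60,"dp":[-0.1, -0.11, 2.09],"rotation":[0.0, 0.0, -0.2]},
{"jaw":60,"dp":[-0.09, -0.11, 2.09],"rotation":[0.0, -0.1, -0.2]},
{"jaw":60,"dp":[-0.1, -0.11, 2.09],"rotation":[0.0, 0.0, -0.1]},
```

View pics/w16.png

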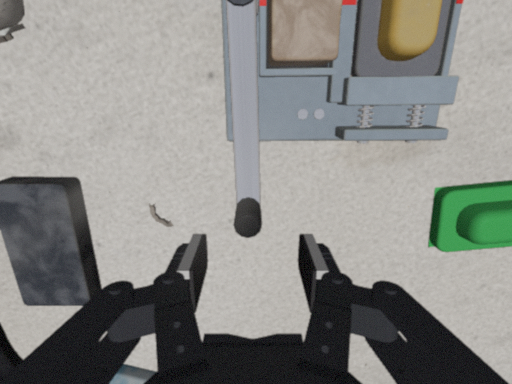

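The knob is centred between the open jaws at (248,217). Lowering over it.

Emit:
arm_command([
  {"jaw":60,"dp":[-0.1,-0.1,2.0],"rotation":[0,0,-0.2]},
  {"jaw":60,"dp":[-0.1,-0.1,2.0],"rotation":[0,0,-0.2]},
  {"jaw":60,"dp":[-0.1,-0.1,1.6],"rotation":[0,0,-0.1]},
  {"jaw":32,"dp":[0,0,0],"rotation":[0,0,0]},
  {"jaw":32,"dp":[0,0,0],"rotation":[0,0,0]},
])

```text
time: 15.65
tcp_pos: [0.5338, 0.1667, 0.0857]
ee_rot: [0.986, -0.168, 0.002, -0.001]
wrist_force: [0.7, -0.6, 0.6]
grip_width: 0.0271
```

```bash
python3 - <<'E'
from h import *
st(); f=snap('wrist','w17.png'); print(totray(state()['tcp_pos'])); 
E
```

```text
t 15.65 tcp [0.5338 0.1667 0.0857] yaw -19.38 xz 0.0042 yz -0.0021 F [ 0.7 -0.6  0.6] w 0.0271
[-152.51549057  125.24262913   85.67661317]
```

View pics/w17.png

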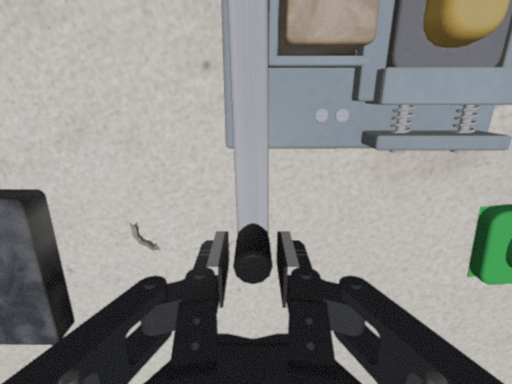

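```bash
python3 - <<'E'
from h import *
q=None
for a in np.linspace(1.55,0.85,8)[1:]:
    q=plan(*ktgt(a,z=.082),32,n=1,start=q)
E
```

```text
dist cm 1.61 rot [-0.1 -0.2 -6.9] n 1
{"jaw":32,"dp":[0.06, 1.57, 0.36],"rotation":[-0.1, -0.2, -6.9]},
dist cm 1.53 rot [ 0.  -0.  -5.7] n 1
{"jaw":32,"dp":[0.08, 1.53, 0.0],"rotation":[0.0, 0.0, -5.7]},
dist cm 1.53 rot [ 0.  -0.  -5.8] n 1
{"jaw":32,"dp":[0.07, 1.52, 0.0],"rotation":[0.0, 0.0, -5.8]},
dist cm 1.53 rot [ 0.  -0.  -5.7] n 1
{"jaw":32,"dp":[0.08, 1.53, 0.01],"rotation":[0.0, 0.0, -5.7]},
dist cm 1.53 rot [ 0.  -0.  -5.7] n 1
{"jaw":32,"dp":[0.08, 1.53, 0.0],"rotation":[0.0, 0.0, -5.7]},
dist cm 1.53 rot [ 0.  -0.  -5.7] n 1
{"jaw":32,"dp":[0.07, 1.53, 0.0],"rotation":[0.0, 0.0, -5.7]},
dist cm 1.53 rot [ 0.  -0.  -5.8] n 1
{"jaw":32,"dp":[0.08, 1.52, 0.0],"rotation":[0.0, 0.0, -5.8]},
```

Emit:
arm_command([
  {"jaw":32,"dp":[0.1,1.0,0.2],"rotation":[0,-0.1,-4.0]},
  {"jaw":32,"dp":[0.1,1.5,0.1],"rotation":[0,0,-5.7]},
  {"jaw":32,"dp":[0.1,1.5,0],"rotation":[0,0,-5.7]},
  {"jaw":32,"dp":[0.1,1.5,0],"rotation":[0,0,-5.7]},
])

```text
time: 16.2
tcp_pos: [0.5276, 0.1129, 0.0848]
ee_rot: [1.0, 0.022, 0.003, -0.001]
wrist_force: [0.2, 0.6, -0.7]
grip_width: 0.0275
```

```bash
cat >> h.py <<'E'
def kst():
    st(); t=totray(state()['tcp_pos']); M=R.from_quat(state()['ee_rot']).as_matrix(); a=np.arctan2(-t[0],128-t[1]); print('tray',t.round(1),'r',np.hypot(t[0],t[1]-128).round(1),'a',a.round(3),'yawerr',(np.degrees(np.arctan2(M[1,0],M[0,0]))-(TY+90-np.degrees(a))).round(1)); return a
E
python3 - <<'E'
from h import *
a0=kst(); q=None
for a in np.arange(a0-.1,a0-.62,-.1):
    q=plan(*ktgt(a,z=.082),32,n=1,start=q)
E
```

```text
t 16.2 tcp [0.5276 0.1129 0.0848] yaw 2.5 xz 0.0065 yz -0.0028 F [ 0.2  0.6 -0.7] w 0.0275
tray [-140.5   72.5   84.8] r 151.1 a 1.195 yawerr 0.3
dist cm 1.56 rot [-0.1 -0.4 -5.4] n 1
{"jaw":32,"dp":[-0.13, 1.53, 0.28],"rotation":[-0.1, -0.4, -5.4]},
dist cm 1.53 rot [-0.   0.  -5.7] n 1
{"jaw":32,"dp":[0.08, 1.53, 0.0],"rotation":[0.0, 0.0, -5.7]},
dist cm 1.52 rot [-0.   0.  -5.7] n 1
{"jaw":32,"dp":[0.07, 1.52, 0.0],"rotation":[0.0, 0.0, -5.7]},
dist cm 1.53 rot [-0.   0.  -5.8] n 1
{"jaw":32,"dp":[0.08, 1.53, -0.01],"rotation":[0.0, 0.0, -5.8]},
dist cm 1.53 rot [-0.   0.  -5.7] n 1
{"jaw":32,"dp":[0.08, 1.53, 0.0],"rotation":[0.0, 0.0, -5.7]},
dist cm 1.53 rot [-0.  -0.  -5.7] n 1
{"jaw":32,"dp":[0.07, 1.52, 0.0],"rotation":[0.0, 0.0, -5.7]},
```

Emit:
arm_command([
  {"jaw":32,"dp":[0.0,1.5,0.1],"rotation":[0,-0.2,-5.5]},
  {"jaw":32,"dp":[0.05,1.5,0.1],"rotation":[0,-0.1,-5.7]},
  {"jaw":32,"dp":[0.05,1.5,0],"rotation":[0,0,-5.7]},
  {"jaw":32,"dp":[0.05,1.5,0],"rotation":[0,0,-5.7]},
])

```text
time: 16.7
tcp_pos: [0.5417, 0.0535, 0.0852]
ee_rot: [0.975, 0.224, 0.002, -0.001]
wrist_force: [-0.6, 1.4, -0.8]
grip_width: 0.0274
```

```bash

python3 - <<'E'
from h import *
a0=kst(); q=None; snap('wrist','w18.png')
for a in np.linspace(a0,0.02,7)[1:]:
    q=plan(*ktgt(a,z=.083),32,n=1,start=q)
E
```

```text
t 16.7 tcp [0.5417 0.0535 0.0852] yaw 25.89 xz 0.0053 yz -0.0009 F [-0.6  1.4 -0.8] w 0.0274
tray [-107.4   21.1   85.2] r 151.5 a 0.788 yawerr 0.4
dist cm 1.72 rot [ 0.1 -0.3 -6.7] n 1
{"jaw":32,"dp":[-0.02, 1.71, 0.24],"rotation":[0.1, -0.3, -6.7]},
dist cm 1.95 rot [-0.  -0.  -7.4] n 1
{"jaw":32,"dp":[0.13, 1.95, 0.0],"rotation":[0.0, 0.0, -7.4]},
dist cm 1.96 rot [-0.  -0.  -7.3] n 1
{"jaw":32,"dp":[0.12, 1.95, -0.01],"rotation":[0.0, 0.0, -7.3]},
dist cm 1.96 rot [-0.  -0.  -7.3] n 1
{"jaw":32,"dp":[0.13, 1.95, 0.0],"rotation":[0.0, 0.0, -7.3]},
dist cm 1.96 rot [-0.  -0.  -7.3] n 1
{"jaw":32,"dp":[0.12, 1.96, 0.0],"rotation":[0.0, 0.0, -7.3]},
dist cm 1.95 rot [-0.  -0.  -7.4] n 1
{"jaw":32,"dp":[0.13, 1.95, 0.0],"rotation":[0.0, 0.0, -7.4]},
```

View pics/w18.png

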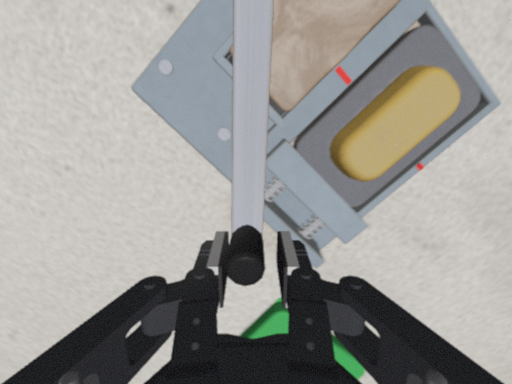

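Emit:
arm_command([
  {"jaw":32,"dp":[0.0,1.5,0.1],"rotation":[0,-0.2,-5.7]},
  {"jaw":32,"dp":[0.05,1.5,0],"rotation":[0,0,-5.7]},
  {"jaw":32,"dp":[0.05,1.5,0],"rotation":[0,0,-5.7]},
  {"jaw":32,"dp":[0.05,1.5,0],"rotation":[0,0,-5.7]},
  {"jaw":32,"dp":[0.05,1.5,0],"rotation":[0,0,-5.7]},
  {"jaw":32,"dp":[0.05,0.6,0],"rotation":[0,0,-2.3]},
  {"jaw":32,"dp":[0,0,0],"rotation":[0,0,0]},
])

```text
time: 17.62
tcp_pos: [0.5954, -0.0091, 0.087]
ee_rot: [0.878, 0.479, 0.001, 0.001]
wrist_force: [0.4, -0.0, -0.6]
grip_width: 0.0277
```

```bash

python3 - <<'E'
from h import *
a0=kst(); q=None; snap('wrist','w19.png')
for a in np.linspace(a0,0.03,3)[1:]:
    q=plan(*ktgt(a,r=.1525,z=.083),32,n=1,start=q)
E
```

```text
t 17.625 tcp [ 0.5954 -0.0091  0.087 ] yaw 57.18 xz 0.0015 yz 0.0024 F [ 0.4 -0.  -0.6] w 0.0277
tray [-35.9 -20.   87. ] r 152.3 a 0.238 yawerr 0.2
dist cm 1.66 rot [ 0.1 -0.1 -5.7] n 1
{"jaw":32,"dp":[0.05, 1.6, 0.41],"rotation":[0.1, -0.1, -5.7]},
dist cm 1.59 rot [ 0.  0. -6.] n 1
{"jaw":32,"dp":[0.09, 1.59, 0.0],"rotation":[0.0, 0.0, -6.0]},
```

View pics/w19.png

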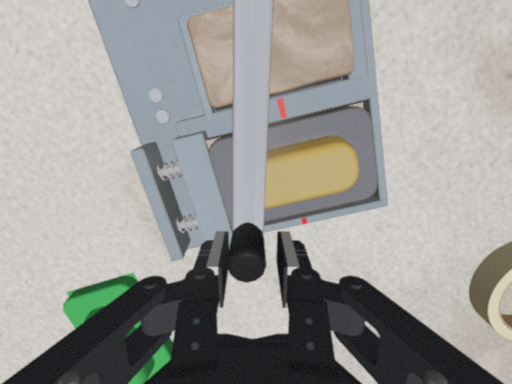

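Emit:
arm_command([
  {"jaw":32,"dp":[0.05,1.5,0.2],"rotation":[0,-0.1,-5.6]},
  {"jaw":32,"dp":[0.05,1.5,0.2],"rotation":[0,0,-5.6]},
  {"jaw":32,"dp":[0,0,0],"rotation":[0,0,0]},
])

```text
time: 18.05
tcp_pos: [0.6213, -0.0211, 0.0835]
ee_rot: [0.827, 0.562, 0.0, 0.001]
wrist_force: [-0.9, -0.3, 0.5]
grip_width: 0.0276
```

```bash

python3 - <<'E'
from h import *
a0=kst(); q=None; snap('wrist','w20.png')
q=plan(*ktgt(0,r=.1525,z=.083),32,n=1,start=q)
E
```

```text
t 18.05 tcp [ 0.6213 -0.0211  0.0835] yaw 68.44 xz -0.0006 yz 0.0015 F [-0.9 -0.3  0.5] w 0.0276
tray [ -7.6 -22.8  83.5] r 151.0 a 0.05 yawerr 0.7
dist cm 0.84 rot [ 0.1  0.  -2.2] n 1
{"jaw":32,"dp":[-0.16, 0.82, 0.06],"rotation":[0.1, 0.0, -2.2]},
```

View pics/w20.png

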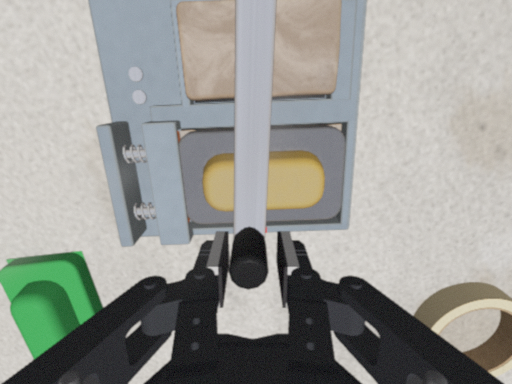

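Emit:
arm_command([
  {"jaw":28,"dp":[-0.1,0.4,0],"rotation":[0,0,-1.2]},
  {"jaw":24,"dp":[0,0.4,0],"rotation":[0,0,-1.2]},
  {"jaw":22,"dp":[0,0,0],"rotation":[0,0,0]},
  {"jaw":20,"dp":[0,0,0],"rotation":[0,0,0]},
])

```text
time: 18.6
tcp_pos: [0.6276, -0.0237, 0.0841]
ee_rot: [0.815, 0.579, -0.0, 0.001]
wrist_force: [-1.2, 0.3, 1.5]
grip_width: 0.0182
```

```bash

python3 - <<'E'
from h import *
a0=kst(); q=None; f=snap('wrist','w21.png')
q=plan(*ktgt(0,r=.1525,z=.083),20,n=1,start=q)
# bar direction by its top-surface points
T=totray(pts(f)); m=(T[...,2]>57)&(T[...,2]<66)&(T[...,1]>0)&(T[...,1]<90)&(abs(T[...,0])<25)
A=T[m]; ys=np.arange(5,90,5); c=[(A[abs(A[:,1]-y)<2.5][:,0].min()+A[abs(A[:,1]-y)<2.5][:,0].max())/2 for y in ys if (abs(A[:,1]-y)<2.5).sum()>20]
print(np.round(c,1)); 
E
```

```text
t 18.6 tcp [ 0.6276 -0.0237  0.0841] yaw 70.77 xz -0.0008 yz 0.001 F [-1.2  0.3  1.5] w 0.0182
tray [ -0.8 -23.2  84.1] r 151.2 a 0.005 yawerr 0.5
dist cm 0.19 rot [0.1 0.  0.2] n 1
{"jaw":20,"dp":[-0.14, 0.08, 0.11],"rotation":[0.1, 0.0, 0.2]},
[-0.4 -0.4 -0.4 -0.5 -0.5 -0.2 -0.2 -0.3 -0.  -0.  -0.1  0.1  0.1  0.1
  0.3  0.3  0. ]
```

View pics/w21.png

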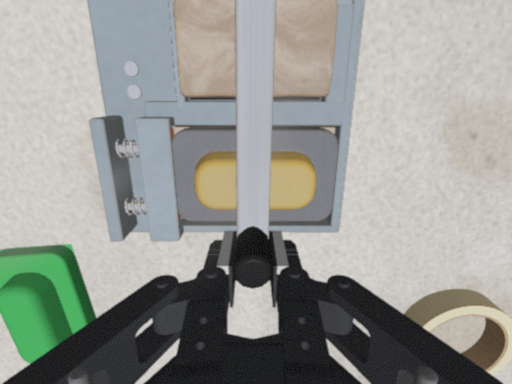

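The bar is pinched and square to within about 0.01 rad, at a mean x of about -0.1 mm over the marks. I'll make a 1 mm nudge, then let go, rise and look.

Emit:
arm_command([
  {"jaw":20,"dp":[0,0.1,0],"rotation":[0,0,0]},
  {"jaw":20,"dp":[0,0,0],"rotation":[0,0,0]},
  {"jaw":40,"dp":[0,0,0],"rotation":[0,0,0]},
  {"jaw":45,"dp":[0,0,0],"rotation":[0,0,0]},
  {"jaw":45,"dp":[0,0,-2],"rotation":[0,0,0]},
  {"jaw":45,"dp":[0,0,-5],"rotation":[0,0,0]},
  {"jaw":45,"dp":[-3,0,-5],"rotation":[0,0,0]},
  {"jaw":45,"dp":[-3,0,-2],"rotation":[0,0,0]},
  {"jaw":45,"dp":[0,0,0],"rotation":[0,0,0]},
  {"jaw":45,"dp":[0,0,0],"rotation":[0,0,0]},
])

```text
time: 19.9
tcp_pos: [0.6081, -0.0809, 0.2277]
ee_rot: [0.815, 0.579, -0.0, 0.0]
wrist_force: [-0.0, 1.0, -1.0]
grip_width: 0.0385
```

```bash

python3 - <<'E'
from h import *
st(); f=snap('wrist','w22.png'); snap('scene','s22.png'); g=snap('top','t22.png')
T=totray(pts(f)); m=(T[...,2]>57)&(T[...,2]<66)&(T[...,1]>-20)&(T[...,1]<110)&(abs(T[...,0])<25)
A=T[m]; ys=np.arange(-5,105,5); r=[(y,np.percentile(A[abs(A[:,1]-y)<2.5][:,0],[1,99])) for y in ys if (abs(A[:,1]-y)<2.5).sum()>20]
c=[(x[0]+x[1])/2 for _,x in r]; print(np.round(c,1), np.polyfit([y for y,_ in r],c,1))
def reg(x0,x1,y0,y1):
    m=(T[...,0]>x0)&(T[...,0]<x1)&(T[...,1]>y0)&(T[...,1]<y1)&(f['z_map']>0); return np.median(T[m][:,2]).round(2),m.sum()
print('far',reg(48,56,-25,25),'near',reg(-52,-46,-25,25),'tan',reg(15,35,65,95))
cv2.imwrite('pics/s22c.png',cv2.resize(load('scene')['img'][100:300,160:340,::-1],None,fx=3,fy=3,interpolation=cv2.INTER_CUBIC))
E
```

```text
t 19.9 tcp [ 0.6081 -0.0809  0.2277] yaw 70.81 xz -0.0003 yz 0.0002 F [-0.  1. -1.] w 0.0385
[ 0.1  0.1  0.1  0.1  0.6  0.5  0.5  0.5 -0.1 -0.1 -0.1 -0.2 -0.2 -0.2
  0.2  0.2  0.2  0.2] [-0.00248148  0.2285868 ]
far (np.float64(23.42), np.int64(322)) near (np.float64(24.23), np.int64(251)) tan (np.float64(48.19), np.int64(477))
```

View pics/w22.png

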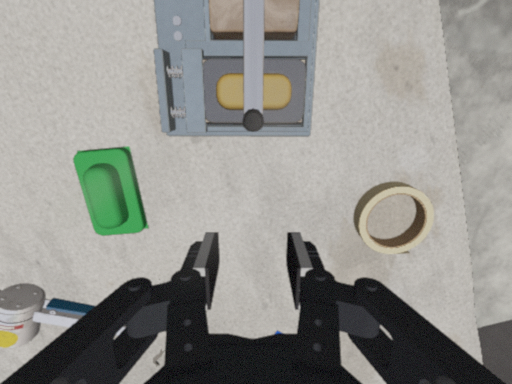

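View pics/s22c.png

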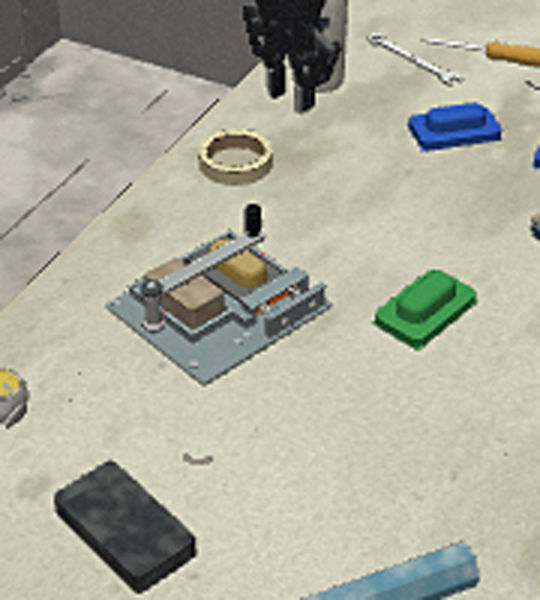

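The bar is square (slope -0.0025 rad, 0.2 mm off the marks). The block is flat, the gripper is clear, and the bystanders look in place. Handing in.

```bash
python3 -c "
from h import *
print(finish_job()); st()"
```

```text
the job is handed in; nothing more can be done
None
the job is handed in; nothing more can be done
```

The yellow-gripped block is put away in the empty cell, the hold-down bar is across both blocks, and the job is handed in at about 20 s. `finish_job` gave no verdict.

- **Block:** I took it by the yellow grip and slid it in tilted 12° under the lip. It pushed the stop back to about 12–13 mm of travel. I then lowered the far end inside the end wall and released it. The spring pressed the block against that wall. The last check put the plate top at 23.4 mm at the far end and 24.2 mm at the near end, against 24 nominal.
- **Bar:** I swung it by the knob, let go and backed away. It now measures about 0.2 mm off the marks line, within about 0.003 rad of square. The bar covers the red marks.
- **Bystanders:** I did not touch the tan block, tape or rubber block. They look unmoved in the last pictures, though I did not measure their positions before and after.
- **Forces:** The highest wrist force I read was about 10 N, when the arm stopped after its first move. During the insertion it stayed near 7 N.
- **One reading discarded:** The first near-end height check came out wrong because the fingers blocked the camera. The later view gave the 24.2 mm above.

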